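# Photograph a traded-in phone from three sides and rack it

## Task

Grade the traded-in phone, the longer of the two standing in the wooden block. Slide the dust shutter of the grading camera fully open; then hold each of these faces of the phone squarely before the lens, its middle in line with the lens and about 10 cm away, still for about a second: first the screen, then the end with the charging socket, then the back. Finally stand it on its long edge, about centred, in the block's empty slot and let go; do not touch the camera with the phone, and leave the smaller phone where it is.

Things in the scene. Friction and masses are not known exactly. Their poses are not given: they have to be found in the camera images.
- rack: Fixed wooden block 110 (x) x 146 (y) x 42 mm; origin at the centre of its underside. Three slots run along x, 44 mm apart, open at both ends and the top, 13 mm wide, 28 mm deep, their floors 14 mm above the worktop. The middle slot and the one toward +y hold a phone each, either way about; the one toward -y, on the robot's right, is empty.
- slot_free (a point): Centre of the floor of the empty slot: 44 mm to -y of the block's centre, 14 mm above the worktop. Axes as the block's.
- phone: Phone to grade: black slab 144 x 68 x 8 mm, 0.165 kg, the longer one. Starts upright on a long edge in a slot, 40 mm of it above the block, screen to the block's -y (robot's right), socket end toward the robot. Origin at the centre of the back; x along its length, away from the socket (at x = -72 mm), and along the block's x at the start; y across, up at the start; z to the screen (z = +8 mm).
- phone_mid (a point): Middle of the phone, 4 mm below the screen, 34 mm from its long edges, 72 mm from its ends.
- phone_screen (a point): Centre of the phone's screen, faces the phone's +z.
- phone_port (a point): Centre of the end with the charging socket, faces the phone's -x.
- phone_back (a point): Centre of the phone's back, faces the phone's -z.
- small_phone: The phone to leave alone: silver-edged slab 118 x 58 x 9 mm, standing likewise on its long edge in another slot, 30 mm of it above the block; origin at the centre of its back face.
- camera: Grading camera, fixed: base plate 100 x 124 mm, column, grey box housing 62 mm deep (x), 164 mm wide (y), its underside 118 mm and its top 182 mm above the worktop. Origin on the worktop under the housing's centre. It looks along its -x, toward the robot's right side.
- lens (a point): Centre of the lens glass, 150 mm above the worktop, 38 mm in front (-x) of the camera's origin. Axes as the camera's: it looks along -x, y is horizontal, z up.
- shutter (a joint): Dark dust shutter in two rails before the lens, 46 mm wide. 0 = lens covered; it slides along the camera's +y (to the robot's left) to the stop at 0.052 m = fully open (lens clear beyond 0.044). It needs about 2 N and stays where it is left.
- tab (a point): Grip of the shutter's upright tab, which moves with it: 10 mm wide (along the camera's y), 8 mm thick (x), 13 mm in front of the lens plane (camera x = -51 mm). This point is 206 mm above the worktop; the tab ends 10 mm above it and stands 34 mm above the housing's top.

How it is judged:
By the outcome, as a careful person would: the job done as asked, in the order asked, and still so for the second after the job is handed in, with the robot touching nothing.
It also fails if it takes over 70 s, if anything falls off the work surface, if the arm or the gripper's body presses on something with over 40 N, if the wrist force passes 120 N, or if a joint passes its speed limit or range.

## Robot

A 6-joint arm with a two-finger parallel gripper is mounted at the origin on the work surface; the furniture and walls round the work are solid. World frame = base frame: x ahead of the robot, y to its left, z up, the work surface at z = 0. Lengths are in m, angles in rad, forces in N, time in s.
With the tool pointing down it reaches from about 0.375 to 0.975 m from the base axis. Payload 3.8 kg.
Tool frame: the origin (TCP) lies midway between the tips of the shut fingers; the grasp point (between the pads) lies 19 mm behind it; z points along the fingers, y is the line along which they close (so a half turn about z gives the same grasp; the last joint's range is limited). The gripper opens to 85 mm and grips with 20 to 120 N. Pads are 22 mm wide; open, the fingers measure 114 mm over their backs; the gripper's body (76 mm by 85 mm) begins 54 mm behind the grasp point. The pads swing forward as they close: fully open they stand 13 mm farther back than shut.
Start: joints at [1.233, 0.264, 1.604, -0, 1.274, -0.037], TCP at [0.2, 0.645, 0.197] pointing down, gripper open.
Joint ranges: [-2.63, 2.63], [-0.94, 2.18], [0.31, 2.57], [-1.31, 4.45], [0, 2.66], [-2.55, 2.55]. Speed limits (rad/s): [2.57, 2.57, 3.14, 3.14, 3.14, 3.14].

## Interface

Orientations are given as a rotation vector (axis times angle).
In Python, from workcell import bot, read_camera, camera_info, ticket gives the robot as it stands.
- The arm moves only by the tool servo_tool, never from a script. Its argument "targets" is a list of rows, each an object of numbers: "hand": the closure, from -1 (fully open) to 1 (shut); "x", "y", "z": the shift along the tool's x, y, z as a fraction of full scale; "roll": the turn about the tool's z as a fraction of full scale. In form: [{"hand": .., "x": .., "y": .., "z": .., "roll": ..}, ...]. A call has 1 to 10 rows; each row is the pose to reach, as a shift and turn from the pose commanded when the call began, along the tool's axes at that moment, turning the shorter way round; what a row does not reach only later rows make up. Full scale, the value 1, is 50 cm for a shift and 180 degrees for a turn. A row lasts 1/12 s, in which the tool goes at most 41.7 mm and 7.16 degrees, less where a joint would pass 70% of its speed; a pose out of reach is approached as far as the arm can. A call with a number of a shift or a turn outside -1 to 1 is refused whole. A call with a gripper value outside its range is refused whole. The fingers move at their own pace and stop on an object; "grip_force" is the grip in N (left out, the last holds). Time passes only in rows, so rows that repeat a pose let the fingers close. It gives the time, the measured TCP pose, the force, the opening and the grip force at its end, in the units of the state.
- bot.read_state(): the state, without advancing time (a new reading comes with each control period).
- read_camera(name): name is "side" or "top" or "wrist"; returns the picture (420x560x3 uint8, red, green, blue); there is no depth.
- camera_info(name): a dict with "fx", "fy", "cx", "cy" (pixels), "eye" and "orientation" of the camera in the world; the wrist camera has in their place "T_tool_cam" (4x4, takes a point from camera to tool coordinates, whose origin is the TCP and whose axes are the flange's). Camera axes: x right, y down, z forward; pixel columns grow to the right and rows downward; lengths in m; the calibration is good to about 2 mm. A picture is of the moment at which its call begins: read the wrist's pose just before it. camera_info takes no time and is no camera call.
- ticket.finish_job(): hands the job in; it is judged then, once.
The state is a dict: "time": time; "q": joint angles; "joint_vel": joint speeds; "joint_torque": joint torques, N m; "tool_pos": TCP position; "tcp_rot": TCP orientation; "wrist_force": force on the tool from outside, world axes, zero at the start; "torque": the same for the moment, N m; "width": opening from 0.0 (shut) to 1.0 (fully open); "grip_force": force on a finger pad.
Only numpy, scipy, OpenCV 4.12 (cv2) and the standard library are available. Lean on these libraries where they do the work, as an engineer would, in place of code of your own. Each camera call takes 0.05 s, during which the arm holds its last target. There are 200 camera calls.

## Working session

There is one attempt and no reset: what is moved stays moved. The work goes in short steps, Python scripts to look and compute and a tool call to move; the robot and the scene stay as the last step left them, time stands still between calls to the robot, and variables do not carry over. Pictures are saved under pics/ and viewed, at most 10 in all, crops included, and the job is handed in when it is done.

Besides the shell and the picture viewer there is one more tool, called as a command line: name --argument value ..., lists and objects as JSON in quotes. servo_tool: Moves the arm, as the interface text tells. Its arguments: {"type":"object","properties":{"targets":{"type":"array"},"grip_force":{"type":"number"}},"required":["targets"]}

```bash
ls; mkdir -p pics; python3 - <<'E'
from workcell import bot, read_camera, camera_info
import cv2, numpy as np
s=bot.read_state()
for k,v in s.items(): print(k,np.round(v,4))
for n in ("side","top","wrist"):
    print(n,camera_info(n))
a=read_camera("side");b=read_camera("top")
np.save('pics/side0.npy',a);np.save('pics/top0.npy',b)
cv2.imwrite('pics/top0.png',b[...,::-1]);cv2.imwrite('pics/side0.png',a[...,::-1])
E
```

```text
pics
time 0.0
q [ 1.2331  0.2647  1.6054 -0.      1.2737 -0.0369]
joint_vel [-0.      0.0013 -0.0002 -0.0005 -0.0006  0.001 ]
joint_torque [ 1.00000e-03 -5.15145e+01 -3.67298e+01  1.00000e-04  1.37000e-02
  0.00000e+00]
tool_pos [0.1997 0.6439 0.196 ]
tcp_rot [-0.4707 -3.1057  0.0036]
wrist_force [-0.8656 -0.5018  0.0577]
torque [0.0361 0.0214 0.0536]
grip_force 0.0
width 0.9986
side {'fx': 545.5255086072706, 'fy': 545.5255086072706, 'cx': 282.82116400157264, 'cy': 213.43421088873515, 'eye': array([ 0.34245221, -0.8883179 ,  0.56014377]), 'orientation': array([-2.05793332,  0.10125731, -0.05617242])}
top {'fx': 517.4042008780985, 'fy': 517.4042008780985, 'cx': 278.1442727165529, 'cy': 216.73412509138691, 'eye': array([ 0.29502594, -0.12670215,  1.04581727]), 'orientation': array([-2.12118729,  2.17622995, -0.17020811])}
wrist {'fx': 329.01923120305975, 'fy': 329.01923120305975, 'cx': 276.690728191073, 'cy': 210.75000466024207, 'T_tool_cam': array([[-3.17343456e-04, -9.58191680e-01, -2.86126900e-01,
         7.34968929e-02],
       [ 9.99999604e-01, -5.42090084e-04,  7.06270115e-04,
         6.41115682e-05],
       [-8.31848704e-04, -2.86126563e-01,  9.58191473e-01,
        -1.76789155e-01],
       [ 0.00000000e+00,  0.00000000e+00,  0.00000000e+00,
         1.00000000e+00]])}
```

View pics/top0.png

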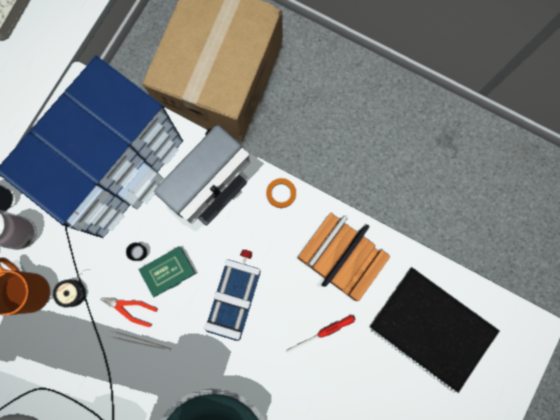

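View pics/side0.png

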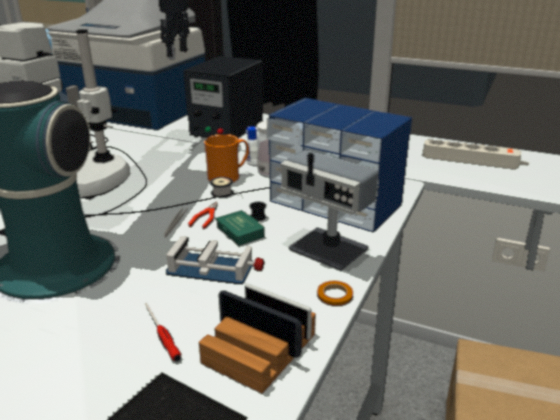

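```bash
cat > h.py <<'E'
import numpy as np, cv2
from workcell import bot, read_camera, camera_info
from scipy.spatial.transform import Rotation as R
def cam(n):
    c=camera_info(n)
    return c,R.from_rotvec(c['orientation']).as_matrix() if 'orientation' in c else None,c.get('eye')
def ray(n,uv):
    c,M,e=cam(n); uv=np.atleast_2d(uv).astype(float)
    d=np.c_[(uv[:,0]-c['cx'])/c['fx'],(uv[:,1]-c['cy'])/c['fy'],np.ones(len(uv))]
    return e,d@M.T
def onz(n,uv,z):
    e,d=ray(n,uv); return e+d*((z-e[2])/d[:,2])[:,None]
def proj(n,P):
    c,M,e=cam(n); q=(np.atleast_2d(P)-e)@M
    return np.c_[q[:,0]/q[:,2]*c['fx']+c['cx'],q[:,1]/q[:,2]*c['fy']+c['cy']]
E
python3 - <<'E'
from h import *
a=np.load('pics/top0.npy');b=np.load('pics/side0.npy')
c1=cv2.resize(a[120:310,150:400],None,fx=3,fy=3,interpolation=cv2.INTER_CUBIC)
cv2.imwrite('pics/topz.png',c1[:570,:750,::-1])
c2=cv2.resize(b[130:390,190:390],None,fx=2.3,fy=2.3,interpolation=cv2.INTER_CUBIC)
cv2.imwrite('pics/sidez.png',c2[...,::-1])
# orange top mask
hsv=cv2.cvtColor(a,cv2.COLOR_RGB2HSV)
m=cv2.inRange(hsv,(5,100,60),(22,255,255)); m[:,:290]=0
ct=max(cv2.findContours(m,0,2)[0],key=cv2.contourArea)
print(cv2.contourArea(ct))
n,l,st,ce=cv2.connectedComponentsWithStats(m)
for i in range(1,n):
    if st[i,4]>50: print(st[i],ce[i])
k=cv2.inRange(a,(0,0,0),(50,50,50)); k[:,:310]=0;k[:215]=0;k[295:]=0;k[:,375:]=0
n,l,st,ce=cv2.connectedComponentsWithStats(k)
for i in range(1,n):
    if st[i,4]>30:
        p=np.argwhere(l==i)[:,::-1]; r=cv2.minAreaRect(p.astype(np.float32)); print('blk',st[i],r,cv2.boxPoints(r).round(1).tolist()); print(onz('top',cv2.boxPoints(r),0.082).round(4))
E
```

```text
1814.5
[290 182   6  22  92] [292.14130435 192.68478261]
[299 213  40  52 648] [318.2654321  238.32716049]
[312 224  46  54 944] [334.65995763 250.41737288]
[ 331  237   59   64 1888] [359.64036017 268.75900424]
blk [323 226  45  60 289] ((344.7536926269531, 254.96461486816406), (4.7869110107421875, 73.00479888916016), 35.65532684326172) [[321.5, 283.20001220703125], [364.1000061035156, 223.89999389648438], [368.0, 226.6999969482422], [325.3999938964844, 286.0]]
[[ 0.3126 -0.2151  0.082 ]
 [ 0.4212 -0.2994  0.082 ]
 [ 0.4157 -0.3065  0.082 ]
 [ 0.3073 -0.222   0.082 ]]
```

View pics/topz.png

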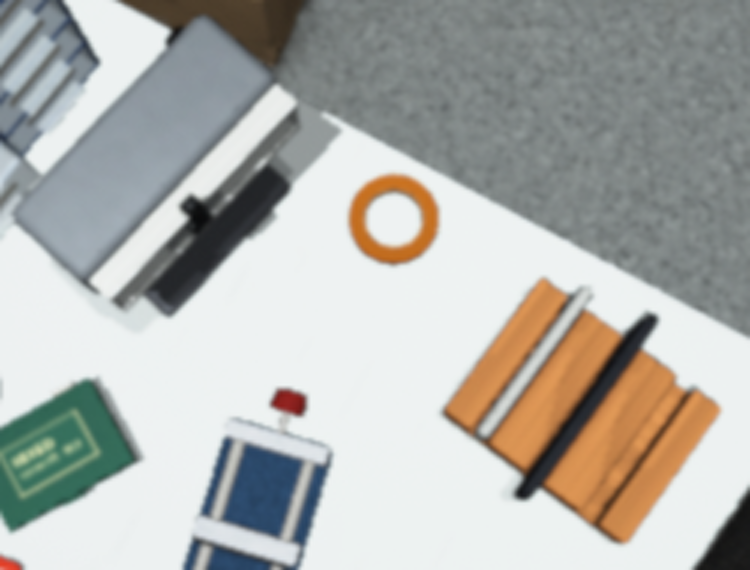

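View pics/sidez.png

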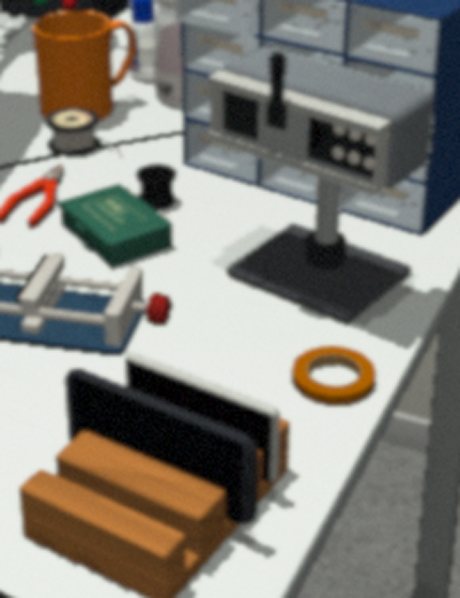

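```bash
python3 - <<'E'
from h import *
T=lambda p:np.array(p)/3+[150,120]-1/3
S=lambda p:np.array(p)/2.3+[190,130]-.28
np.set_printoptions(precision=4,suppress=True)
r=onz('top',T([(543,280),(718,408),(622,542),(445,412)]),.042);print('rack',r[:,:2],r.mean(0))
for i in range(4):
    d=r[(i+1)%4]-r[i];print(np.linalg.norm(d),np.degrees(np.arctan2(d[1],d[0])))
h=onz('top',T([(200,15),(275,85),(95,290),(18,213)]),.182);print('house',h[:,:2],h.mean(0))
for i in range(4):
    d=h[(i+1)%4]-h[i];print(np.linalg.norm(d),np.degrees(np.arctan2(d[1],d[0])))
print('tabtop',onz('top',T([(190,202)]),.216),onz('side',S([(278,57)]),.216))
def tri(a,b):
    e1,d1=ray('top',a);e2,d2=ray('side',b);d1=d1[0];d2=d2[0]
    s=np.linalg.lstsq(np.c_[d1,-d2],e2-e1,rcond=None)[0];p,q=e1+s[0]*d1,e2+s[1]*d2
    return (p+q)/2,np.linalg.norm(p-q)
print(tri(T((190,202)),S((278,57))))
b=onz('top',T([(160,300),(285,170)]),.008);print('base edge',b, )
# base plate in side view
b=onz('side',S([(232,270),(291,228),(408,268),(348,316)]),.008);print('base',b,b.mean(0))
for i in range(4):
    d=b[(i+1)%4]-b[i];print(np.linalg.norm(d),np.degrees(np.arctan2(d[1],d[0])))
# side view phone: bottom/top corners
p=onz('side',S([(70,375),(256,437)]),.082);print('phone side',p,p.mean(0))
E
```

```text
rack [[ 0.4497 -0.242 ]
 [ 0.363  -0.3519]
 [ 0.279  -0.2855]
 [ 0.3649 -0.175 ]] [ 0.3642 -0.2636  0.042 ]
0.14002023769643507 -128.25382951258828
0.10706281103390164 141.65957092377008
0.1399734266771583 52.13265149288024
0.10800691147034303 -38.31315039146422
house [[ 0.5879 -0.0341]
 [ 0.5451 -0.0767]
 [ 0.4287  0.0262]
 [ 0.4739  0.0698]] [ 0.5089 -0.0037  0.182 ]
0.06035842049341313 -135.07525129189264
0.15538652894045255 138.5166565585881
0.06274963793726841 43.96181269315608
0.1542021282198922 -42.34228355926565
tabtop [[ 0.4706 -0.0314  0.216 ]] [[ 0.4703 -0.0393  0.216 ]]
(array([ 0.4715, -0.031 ,  0.2126]), np.float64(0.000209169657701069))
base edge [[ 0.4477  0.0132  0.008 ]
 [ 0.5354 -0.0725  0.008 ]]
base [[ 0.442   0.0051  0.008 ]
 [ 0.5019  0.0706  0.008 ]
 [ 0.5895 -0.0067  0.008 ]
 [ 0.5256 -0.0731  0.008 ]] [ 0.5148 -0.001   0.008 ]
0.08873419802600022 47.530882794731674
0.11683345661808456 -41.418113048206614
0.0921240497179152 -133.92438873824818
0.1144806382237451 136.92171904917998
phone side [[ 0.3121 -0.231   0.082 ]
 [ 0.4223 -0.304   0.082 ]] [ 0.3672 -0.2675  0.082 ]
```

```bash
cat >> h.py <<'E'
def state():
    s=bot.read_state(); M=R.from_rotvec(s['tcp_rot']).as_matrix()
    return s,np.array(s['tool_pos']),M,np.degrees(np.arctan2(M[1,1],M[0,1]))
def goto(p,thy=None):
    s,t,M,a=state(); d=M.T@(np.array(p)-t)
    r=0 if thy is None else -((thy-a+180)%360-180)/180
    print('t%.2f tcp'%s['time'],t.round(4),'thy %.1f'%a,'tilt',M[:,2].round(3),'-> xyz',(d/0.5).round(4),'roll %.4f'%r,'w %.3f'%s['width'])
E
python3 - <<'E'
from h import *
goto((.45,-.03,.34),-42.5)
c=lambda p:(onz('top',[p],.1)).round(3)
print('mug',c((15,290)),'cab',onz('top',[(120,230),(180,140),(70,225)],.25).round(3))
E
```

```text
t0.10 tcp [0.1997 0.644  0.1962] thy 72.8 tilt [-0.001 -0.002 -1.   ] -> xyz [-0.8774 -1.1397 -0.2854] roll 0.6404 w 1.001
mug [[0.315 0.34  0.1  ]] cab [[0.399 0.109 0.25 ]
 [0.541 0.016 0.25 ]
 [0.409 0.186 0.25 ]]
```

```bash
python3 - <<'E'
from h import *
print('cab base',onz('top',[(105,235),(183,140)],0).round(3))
# cab top: height where vertical over base
for z in (.15,.2,.25,.3): print(z,onz('top',[(68,225),(165,105)],z).round(3).tolist())
E
```

```text
cab base [[0.422 0.213 0.   ]
 [0.618 0.055 0.   ]]
0.15 [[0.423, 0.229, 0.15], [0.638, 0.062, 0.15]]
0.2 [[0.416, 0.209, 0.2], [0.619, 0.051, 0.2]]
0.25 [[0.409, 0.189, 0.25], [0.6, 0.041, 0.25]]
0.3 [[0.402, 0.169, 0.3], [0.58, 0.03, 0.3]]
```

servo_tool --targets '[{"hand": -1, "x": 0, "y": 0, "z": -0.08, "roll": 0}, {"hand": -1, "x": 0, "y": 0, "z": -0.16, "roll": 0}, {"hand": -1, "x": -0.05, "y": -0.07, "z": -0.24, "roll": 0.03}, {"hand": -1, "x": -0.1, "y": -0.14, "z": -0.286, "roll": 0.07}, {"hand": -1, "x": -0.16, "y": -0.21, "z": -0.286, "roll": 0.11}, {"hand": -1, "x": -0.22, "y": -0.28, "z": -0.286, "roll": 0.15}, {"hand": -1, "x": -0.28, "y": -0.35, "z": -0.286, "roll": 0.19}, {"hand": -1, "x": -0.33, "y": -0.42, "z": -0.286, "roll": 0.23}, {"hand": -1, "x": -0.38, "y": -0.49, "z": -0.286, "roll": 0.26}, {"hand": -1, "x": -0.44, "y": -0.57, "z": -0.286, "roll": 0.29}]'

```text
time: 0.93
tool_pos: [0.3106, 0.3478, 0.3399]
tcp_rot: [1.795, 2.578, -0.001]
wrist_force: [0.2, 0.1, 0.8]
width: 1.005
grip_force: 0.0
```

```bash
python3 - <<'E'
from h import *
goto((.45,-.03,.34),-42.5)
E
```

```text
t0.93 tcp [0.3106 0.3478 0.3399] thy 20.3 tilt [-0. -0. -1.] -> xyz [-0.8055 -0.0009  0.    ] roll 0.3490 w 1.005
```

servo_tool --targets '[{"hand": -1, "x": -0.08, "y": 0, "z": 0, "roll": 0.04}, {"hand": -1, "x": -0.16, "y": 0, "z": 0, "roll": 0.08}, {"hand": -1, "x": -0.24, "y": 0, "z": 0, "roll": 0.12}, {"hand": -1, "x": -0.32, "y": 0, "z": 0, "roll": 0.155}, {"hand": -1, "x": -0.4, "y": 0, "z": 0, "roll": 0.19}, {"hand": -1, "x": -0.48, "y": 0, "z": 0, "roll": 0.225}, {"hand": -1, "x": -0.56, "y": 0, "z": 0, "roll": 0.26}, {"hand": -1, "x": -0.64, "y": 0, "z": 0, "roll": 0.295}, {"hand": -1, "x": -0.72, "y": 0, "z": 0, "roll": 0.33}, {"hand": -1, "x": -0.8055, "y": -0.001, "z": 0, "roll": 0.349}]'

```text
time: 1.77
tool_pos: [0.4511, -0.0282, 0.3401]
tcp_rot: [-2.876, -1.264, -0.0]
wrist_force: [1.3, 0.9, 0.9]
width: 1.005
grip_force: 0.0
```

servo_tool --targets '[{"hand": 0, "x": 0, "y": 0, "z": 0, "roll": 0}, {"hand": 0, "x": 0, "y": 0, "z": 0, "roll": 0}, {"hand": 0, "x": 0, "y": 0, "z": 0, "roll": 0}]'

```text
time: 2.02
tool_pos: [0.4508, -0.0262, 0.3398]
tcp_rot: [-2.872, -1.27, 0.001]
wrist_force: [-0.1, -0.4, 0.6]
width: 0.604
grip_force: 0.0
```

```bash
python3 - <<'E'
from h import *
goto((.45,-.03,.34),-42.5)
w=read_camera('wrist'); np.save('pics/w1.npy',w); cv2.imwrite('pics/w1.png',w[...,::-1])
E
```

```text
t2.02 tcp [ 0.4508 -0.0262  0.3398] thy -42.3 tilt [-0.001  0.001 -1.   ] -> xyz [-0.0067  0.004  -0.0005] roll 0.0012 w 0.604
```

View pics/w1.png

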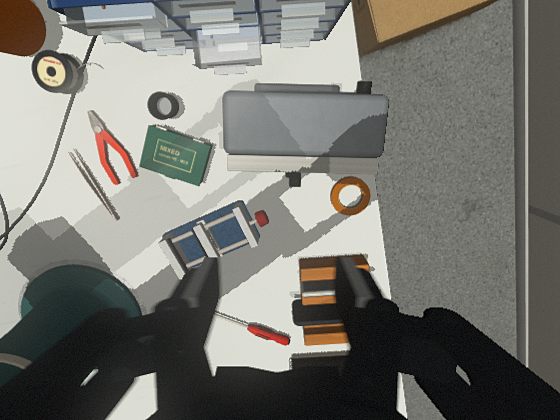

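```bash
cat >> h.py <<'E'
def wray(uv,tp,M):
    c=camera_info('wrist');T=c['T_tool_cam'];uv=np.atleast_2d(uv).astype(float)
    d=np.c_[(uv[:,0]-c['cx'])/c['fx'],(uv[:,1]-c['cy'])/c['fy'],np.ones(len(uv))]
    return tp+M@T[:3,3],d@(M@T[:3,:3]).T
def wonz(uv,z,tp=None,M=None):
    if tp is None: _,tp,M,_=state()
    e,d=wray(uv,tp,M); return e+d*((z-e[2])/d[:,2])[:,None]
E
python3 - <<'E'
from h import *
np.set_printoptions(precision=4,suppress=True)
w=np.load('pics/w1.npy'); g=cv2.cvtColor(w,cv2.COLOR_RGB2GRAY).astype(float)
_,tp,M,_=state()
gy=np.diff(cv2.GaussianBlur(g,(3,3),0),axis=0)
def hedge(x0,x1,y0,y1,sg):
    xs=np.arange(x0,x1);ys=[]
    for x in xs:
        c=np.clip(sg*gy[y0:y1,x],0,None)**2; i=c.argmax(); k=slice(max(0,i-2),i+3); ys.append(y0+.5+(np.arange(len(c))[k]*c[k]).sum()/c[k].sum())
    return np.polyfit(xs,ys,1),np.std(np.array(ys)-np.polyval(np.polyfit(xs,ys,1),xs))
for nm,a in {'boxfront':(240,340,148,163,1),'strip bottom':(235,285,162,180,-1),'boxback':(345,355,85,100,-1)}.items():
    p,s=hedge(*a); P=wonz([(235,np.polyval(p,235)),(375,np.polyval(p,375))],.182,tp,M); d=P[1]-P[0]
    print(nm,p,s,P[:,:2],'yaw',np.degrees(np.arctan2(d[1],d[0]))+90)
# rows around column 300
print(g[80:200:1,300].astype(int).reshape(-1,10))
print('row125',g[125,215:235].astype(int),g[125,380:395].astype(int))
m=(g<45)[165:195,280:310]; n,l,st,ce=cv2.connectedComponentsWithStats(m.astype(np.uint8));print(st[1:]+[280,165,0,0,0],ce[1:]+[280,165])
for r in m: print(''.join('#' if x else '.' for x in r))
E
```

```text
boxfront [  0.0219 149.6477] 0.08889831626396001 [[ 0.4405  0.0271]
 [ 0.5433 -0.0704]] yaw 46.54370845247586
strip bottom [  0.0054 168.995 ] 2.870114736986574 [[ 0.4295  0.0158]
 [ 0.5351 -0.0811]] yaw 47.47725293274796
boxback [-0.0047 93.2637] 0.1276105541432965 [[ 0.4821  0.0698]
 [ 0.5819 -0.0199]] yaw 48.03649082602252
[[220 220 223 229 126  88 108 110 114 113]
 [ 98  88  83 102 122 125 132 138 142 151]
 [146 147 149 146 147 145 146 147 147 149]
 [147 149 148 148 148 148 148 146 146 149]
 [146 146 149 146 146 149 146 148 145 148]
 [144 149 145 145 145 145 144 143 144 148]
 [145 144 145 144 147 142 144 145 145 126]
 [123 115 109 101  97  63 119 188 195 190]
 [188 184 184 188 188 187 189 196 138  95]
 [ 95 103  83  58  51  56  56  48  41  44]
 [ 49  50  64  71  83  80 122 216 224 220]
 [220 219 218 220 220 220 219 220 220 218]]
row125 [191 189 186 211 218 195 190 192 118 119 127 131 135 141 146 145 145 145
 141 142] [ 79  82  75  75  72  73  21 119 110 113 118 116 126 122 118]
[[300 178   1   2   2]
 [299 185   1   1   1]] [[300.  178.5]
 [299.  185. ]]
.........................
[... 204 characters left out ...]
..................
..............................
..............................
..............................
..............................
..............................
....................#.........
....................#.........
..............................
..............................
..............................
..............................
..............................
...................#..........
..............................
..............................
..............................
..............................
..............................
..............................
..............................
..............................
..............................
```

```bash
python3 - <<'E'
from h import *
np.set_printoptions(precision=4,suppress=True)
w=np.load('pics/w1.npy'); g=cv2.cvtColor(w,cv2.COLOR_RGB2GRAY).astype(float)
_,tp,M,_=state()
b=cv2.GaussianBlur(g,(3,3),0);gy=np.diff(b,axis=0);gx=np.diff(b,axis=1)
def pk(c):
    c=np.clip(c,0,None)**2;i=c.argmax();k=slice(max(0,i-2),i+3);return .5+(np.arange(len(c))[k]*c[k]).sum()/c[k].sum()
def fit(xs,ys):
    xs=np.array(xs);ys=np.array(ys);p=np.polyfit(xs,ys,1)
    for _ in range(3):
        r=ys-np.polyval(p,xs);k=abs(r)<max(.6,1.5*np.std(r)); p=np.polyfit(xs[k],ys[k],1)
    return p,k.sum(),np.std(r[k])
xs=[*range(229,250),*range(345,354)]
p,k,s=fit(xs,[85+pk(-gy[85:100,x]) for x in xs]);print('back',p,k,s)
xs=list(range(235,380)); 
for nm,(y0,y1,sg) in {'front':(148,163,1),'front-':(148,163,-1),'stripbot':(166,182,-1)}.items():
    p2,k,s=fit(xs,[y0+pk(sg*gy[y0:y1,x]) for x in xs]);print(nm,p2,k,s)
    P=wonz([(235,np.polyval(p2,235)),(375,np.polyval(p2,375))],.182,tp,M); d=P[1]-P[0];print(np.degrees(np.arctan2(d[1],d[0]))+90)
P=wonz([(229,np.polyval(p,229)),(375,np.polyval(p,375))],.182,tp,M); d=P[1]-P[0];print('back yaw',np.degrees(np.arctan2(d[1],d[0]))+90)
ys=list(range(105,145))
l=fit(ys,[215+pk(-gx[y,215:230]) for y in ys]);r=fit(ys,[380+pk(gx[y,380:395]) for y in ys]);print('l',l,'r',r)
pf=np.polyfit
def X(pl,ph): # x=pl0*y+pl1, y=ph0*x+ph1
    y=(ph[0]*pl[1]+ph[1])/(1-ph[0]*pl[0]);return pl[0]*y+pl[1],y
c=[X(l[0],p),X(r[0],p)];print(c);P=wonz(c,.182,tp,M);print(P,np.linalg.norm(P[1]-P[0]))
m=(g<70)[172:190,285:306]
for i,q in enumerate(m): print(172+i,''.join('#' if x else '.' for x in q))
print('tab top',wonz([(293.5,179)],.216,tp,M))
E
```

```text
back [ 0.0153 86.3328] 30 0.09713767412731565
front [  0.0225 149.4788] 142 0.08529680337091507
46.50911209953924
front- [  0.022  146.7006] 134 0.517150212236711
46.54146217614347
stripbot [  0.0315 162.0848] 130 3.375257234630322
45.97699101623564
back yaw 46.957755138420424
l (array([  0.0237, 219.4378]), np.int64(40), np.float64(0.054705886671491254)) r (array([ -0.1242, 401.8972]), np.int64(40), np.float64(0.28269398406161345))
[(np.float64(221.56826703448766), np.float64(89.72921169570978)), (np.float64(390.43200820540034), np.float64(92.31769233674447))]
[[ 0.4741  0.08    0.182 ]
 [ 0.5924 -0.0304  0.182 ]] 0.1618022638920433
172 ...#..######.........
173 .###############.....
174 .###############.....
175 .###############.....
176 .###############.....
177 ....############.....
178 .....###########.....
179 .....###########.....
180 .....###########.....
181 .....###########.....
182 ....############.....
183 ....###########......
184 .....##########......
185 .....##########......
186 ......##.#...##......
187 .....................
188 .....................
189 .....................
tab top [[ 0.471  -0.0252  0.216 ]]
```

```bash
python3 - <<'E'
from h import *
goto((.471,-.029,.189),-43.3)
E
```

```text
t2.07 tcp [ 0.4508 -0.0255  0.3399] thy -42.2 tilt [-0.001  0.001 -1.   ] -> xyz [0.022  0.0349 0.3019] roll 0.0061 w 0.516
```

servo_tool --targets '[{"hand": 0, "x": 0.022, "y": 0.035, "z": 0.05, "roll": 0.006}, {"hand": 0, "x": 0.022, "y": 0.035, "z": 0.1, "roll": 0.006}, {"hand": 0, "x": 0.022, "y": 0.035, "z": 0.15, "roll": 0.006}, {"hand": 0, "x": 0.022, "y": 0.035, "z": 0.2, "roll": 0.006}, {"hand": 0, "x": 0.022, "y": 0.035, "z": 0.2, "roll": 0.006}, {"hand": 0, "x": 0.022, "y": 0.035, "z": 0.2, "roll": 0.006}]'

```text
time: 2.57
tool_pos: [0.4702, -0.0282, 0.2392]
tcp_rot: [-2.881, -1.248, 0.004]
wrist_force: [0.0, 0.2, 1.5]
width: 0.498
grip_force: 0.0
```

```bash
python3 - <<'E'
from h import *
goto((.471,-.029,.189),-43.3)
w=read_camera('wrist'); np.save('pics/w2.npy',w); cv2.imwrite('pics/w2.png',w[...,::-1])
E
```

```text
t2.57 tcp [ 0.4702 -0.0282  0.2392] thy -43.2 tilt [-0.003  0.001 -1.   ] -> xyz [0.0002 0.0026 0.1003] roll 0.0008 w 0.498
```

View pics/w2.png

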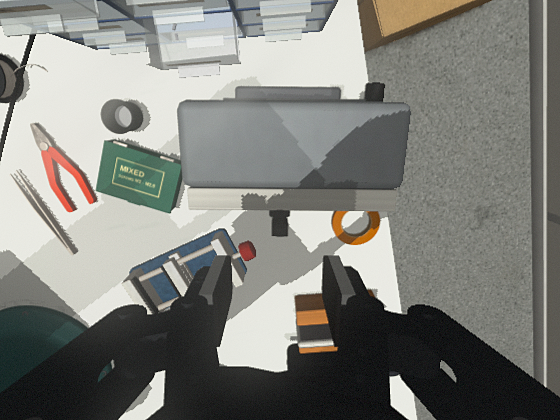

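servo_tool --targets '[{"hand": 0, "x": 0, "y": 0.005, "z": 0.04, "roll": 0}, {"hand": 0, "x": 0, "y": 0.005, "z": 0.08, "roll": 0}, {"hand": 0, "x": 0, "y": 0.005, "z": 0.1, "roll": 0}, {"hand": 0.5, "x": 0, "y": 0.005, "z": 0.1, "roll": 0}, {"hand": 0.8, "x": 0, "y": 0.005, "z": 0.1, "roll": 0}, {"hand": 0.9, "x": 0, "y": 0.005, "z": 0.1, "roll": 0}, {"hand": 1, "x": 0, "y": 0.005, "z": 0.1, "roll": 0}, {"hand": 1, "x": 0, "y": 0.005, "z": 0.1, "roll": 0}]' --grip_force 25

```text
time: 3.28
tool_pos: [0.4743, -0.0318, 0.1917]
tcp_rot: [2.884, 1.244, 0.003]
wrist_force: [0.2, -0.3, -0.4]
width: -0.004
grip_force: 0.0
```

```bash
python3 - <<'E'
from h import *
goto((.471,-.029,.189),-43.3); print(bot.read_state())
E
```

```text
t3.28 tcp [ 0.4743 -0.0318  0.1917] thy -43.3 tilt [ 0.002 -0.    -1.   ] -> xyz [-0.0006 -0.0087  0.0054] roll -0.0002 w -0.004
{'time': 3.2833, 'q': array([-1.19320902e-01, -1.18703250e-01,  2.02336500e+00,  2.03740121e-05,
        1.23452810e+00,  6.37018817e-01]), 'joint_vel': array([ 0.00024416,  0.00216753,  0.00894366,  0.00142762, -0.00199965,
       -0.0019088 ]), 'joint_torque': array([ 3.11070343e-02, -2.96191102e+01, -3.63232648e+01,  2.19411464e-03,
       -6.46073124e-03,  7.11472285e-05]), 'tool_pos': array([ 0.4743499 , -0.0317843 ,  0.19173318]), 'tcp_rot': array([2.88358896, 1.24379546, 0.00327701]), 'wrist_force': array([ 0.23697141, -0.27313523, -0.43810408]), 'torque': array([ 0.0406874 , -0.00047796,  0.01983934]), 'grip_force': 0.0, 'width': -0.003696515957389065}
```

```bash
python3 - <<'E'
from h import *
w=read_camera('wrist'); np.save('pics/w3.npy',w)
s=read_camera('side'); np.save('pics/s3.npy',s)
c=np.hstack([cv2.resize(w[150:320,180:380],(480,408),interpolation=cv2.INTER_CUBIC),cv2.resize(s[110:246,260:360],(300,408),interpolation=cv2.INTER_CUBIC)])
cv2.imwrite('pics/w3.png',c[...,::-1])
E
```

```text
(no output)
```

View pics/w3.png

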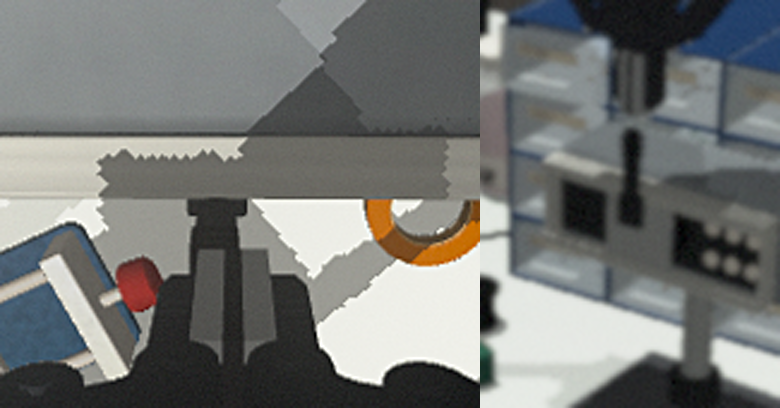

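```bash
python3 - <<'E'
from h import *
_,tp,M,_=state(); print(tp, M.round(3))
print('side tcp',proj('side',[tp,tp+[0,0,.019],(.472,-.03,.216),(.472,-.03,.182)]).round(1))
print('tip at side px on vertical plane:'); e,d=ray('side',[(312.7,146.7),(311,153)]); 
for z in (.18,.19,.2,.21,.22,.23): print(z,(e+d*((z-e[2])/d[:,2])[:,None]).round(4).tolist())
t=read_camera('top');np.save('pics/t3.npy',t)
print('top tcp',proj('top',[tp,(.472,-.03,.216)]).round(1))
E
```

```text
[ 0.47394215 -0.03176874  0.19113838] [[ 0.686  0.727  0.001]
 [ 0.727 -0.686 -0.   ]
 [ 0.001  0.001 -1.   ]]
side tcp [[311.8 166.3]
 [312.  156. ]
 [310.8 152.4]
 [310.4 170.8]]
tip at side px on vertical plane:
0.18 [[0.4934, 0.0888, 0.18], [0.4855, 0.0569, 0.18]]
0.19 [[0.4894, 0.0631, 0.19], [0.4818, 0.032, 0.19]]
0.2 [[0.4854, 0.0374, 0.2], [0.478, 0.0072, 0.2]]
0.21 [[0.4815, 0.0117, 0.21], [0.4742, -0.0177, 0.21]]
0.22 [[0.4775, -0.014, 0.22], [0.4705, -0.0426, 0.22]]
0.23 [[0.4735, -0.0397, 0.23], [0.4667, -0.0674, 0.23]]
top tcp [[214.9 188.1]
 [212.1 186.2]]
```

servo_tool --targets '[{"hand": 0, "x": 0, "y": -0.0085, "z": 0, "roll": 0}, {"hand": 0, "x": 0, "y": -0.0085, "z": 0, "roll": 0}, {"hand": 0, "x": 0, "y": -0.0085, "z": 0, "roll": 0}, {"hand": 0, "x": 0, "y": -0.0085, "z": 0, "roll": 0}, {"hand": 0, "x": 0, "y": -0.0085, "z": 0.02, "roll": 0}, {"hand": 0, "x": 0, "y": -0.0085, "z": 0.04, "roll": 0}, {"hand": 0, "x": 0, "y": -0.0085, "z": 0.04, "roll": 0}]'

```text
time: 4.02
tool_pos: [0.4683, -0.0286, 0.1672]
tcp_rot: [-2.883, -1.243, 0.007]
wrist_force: [-1.1, -0.6, 0.1]
width: 0.502
grip_force: 0.0
```

```bash
python3 - <<'E'
from h import *
goto((.471,-.029,.151),-43.3); tp=state()[1]
w=read_camera('wrist'); np.save('pics/w4.npy',w)
s=read_camera('side'); np.save('pics/s4.npy',s)
c=np.hstack([cv2.resize(w[150:320,180:380],(480,408),interpolation=cv2.INTER_CUBIC),cv2.resize(s[110:246,260:360],(300,408),interpolation=cv2.INTER_CUBIC)])
cv2.imwrite('pics/w4.png',c[...,::-1]); print(proj('side',[tp]))
E
```

```text
t4.02 tcp [ 0.4683 -0.0286  0.1672] thy -43.3 tilt [-0.005  0.001 -1.   ] -> xyz [0.0032 0.0047 0.0324] roll -0.0002 w 0.502
[[307.97057931 178.40154119]]
```

View pics/w4.png

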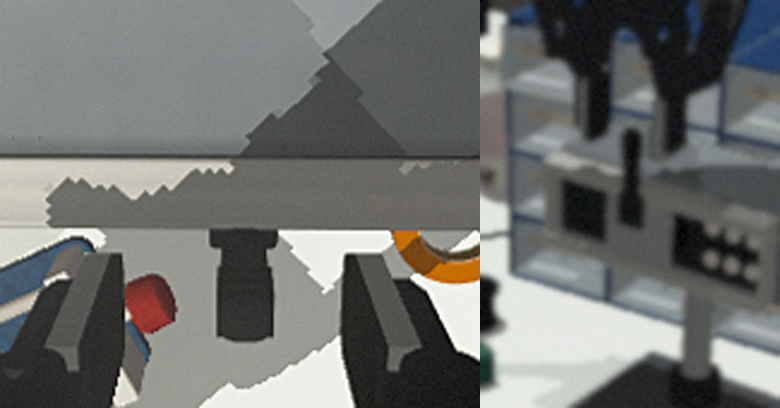

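servo_tool --targets '[{"hand": 0, "x": 0.003, "y": 0.0045, "z": 0.015, "roll": 0}, {"hand": 0, "x": 0.003, "y": 0.0045, "z": 0.028, "roll": 0}, {"hand": 0, "x": 0.003, "y": 0.0045, "z": 0.028, "roll": 0}, {"hand": 0.5, "x": 0.003, "y": 0.0045, "z": 0.028, "roll": 0}, {"hand": 1, "x": 0.003, "y": 0.0045, "z": 0.028, "roll": 0}, {"hand": 1, "x": 0.003, "y": 0.0045, "z": 0.028, "roll": 0}, {"hand": 1, "x": 0.003, "y": 0.0045, "z": 0.028, "roll": 0}, {"hand": 1, "x": 0.003, "y": 0.0045, "z": 0.028, "roll": 0}]' --grip_force 25

```text
time: 4.78
tool_pos: [0.4731, -0.0292, 0.1565]
tcp_rot: [2.885, 1.244, 0.0]
wrist_force: [0.4, 0.5, -0.1]
width: 0.112
grip_force: 26.5
```

```bash
python3 - <<'E'
from h import *
goto((.471,-.029,.151),-43.3); print(bot.read_state()['wrist_force'],bot.read_state()['grip_force'])
s=read_camera('side'); np.save('pics/s5.npy',s)
c=cv2.resize(s[110:246,260:360],(450,600),interpolation=cv2.INTER_CUBIC)
cv2.imwrite('pics/s5.png',c[...,::-1])
E
```

```text
t4.78 tcp [ 0.4731 -0.0292  0.1565] thy -43.3 tilt [ 0.  0. -1.] -> xyz [-0.0026 -0.0032  0.011 ] roll -0.0002 w 0.112
[ 0.4288972   0.54109116 -0.10780592] 26.496788263320923
```

servo_tool --targets '[{"hand": 1, "x": 0, "y": -0.015, "z": 0, "roll": 0}, {"hand": 1, "x": 0, "y": -0.03, "z": 0, "roll": 0}, {"hand": 1, "x": 0, "y": -0.045, "z": 0, "roll": 0}, {"hand": 1, "x": 0, "y": -0.06, "z": 0, "roll": 0}, {"hand": 1, "x": 0, "y": -0.075, "z": 0, "roll": 0}, {"hand": 1, "x": 0, "y": -0.085, "z": 0, "roll": 0}, {"hand": 1, "x": 0, "y": -0.095, "z": 0, "roll": 0}, {"hand": 1, "x": 0, "y": -0.1, "z": 0, "roll": 0}, {"hand": 1, "x": 0, "y": -0.1, "z": 0, "roll": 0}, {"hand": 1, "x": 0, "y": -0.1, "z": 0, "roll": 0}]'

```text
time: 5.67
tool_pos: [0.4413, 0.0013, 0.1566]
tcp_rot: [2.873, 1.242, 0.01]
wrist_force: [16.4, -14.6, -12.4]
width: 0.107
grip_force: 25.6
```

servo_tool --targets '[{"hand": 1, "x": 0, "y": -0.004, "z": 0, "roll": 0}, {"hand": 1, "x": 0, "y": -0.004, "z": 0, "roll": 0}, {"hand": 1, "x": 0, "y": -0.004, "z": 0, "roll": 0}]'

```text
time: 5.92
tool_pos: [0.4412, 0.0014, 0.1567]
tcp_rot: [2.87, 1.241, 0.013]
wrist_force: [20.3, -18.8, -15.5]
width: 0.108
grip_force: 26.2
```

```bash
python3 - <<'E'
from h import *
goto((.471,-.029,.151),-43.3); p=state()[1]; u=np.array([-.7274,.6862]);print((p[:2]-[.4731,-.0292])@u,(p[:2]-[.4731,-.0292])@[.686,.727])
E
```

```text
t5.92 tcp [0.4412 0.0014 0.1567] thy -43.2 tilt [ 0.014 -0.011 -1.   ] -> xyz [-0.0035  0.0847  0.0128] roll 0.0003 w 0.108
0.04413648019207351 0.0003646231708621312
```

servo_tool --targets '[{"hand": 0.5, "x": 0, "y": 0.012, "z": 0, "roll": 0}, {"hand": 0, "x": 0, "y": 0.012, "z": 0, "roll": 0}, {"hand": 0, "x": 0, "y": 0.012, "z": 0, "roll": 0}, {"hand": 0, "x": 0, "y": 0.012, "z": 0, "roll": 0}, {"hand": 0, "x": 0, "y": 0.012, "z": -0.06, "roll": 0}, {"hand": 0, "x": 0, "y": 0.012, "z": -0.12, "roll": 0}, {"hand": 0, "x": 0, "y": 0.012, "z": -0.18, "roll": 0}, {"hand": 0, "x": 0, "y": 0.012, "z": -0.18, "roll": 0}, {"hand": 0, "x": 0, "y": 0.012, "z": -0.18, "roll": 0}]'

```text
time: 6.67
tool_pos: [0.4406, 0.0028, 0.2487]
tcp_rot: [2.883, 1.245, 0.007]
wrist_force: [-0.4, 0.1, -1.0]
width: 0.498
grip_force: 0.0
```

```bash
python3 - <<'E'
from h import *
goto((.365,-.262,.17),51.8); print(bot.read_state()['wrist_force'])
E
```

```text
t6.67 tcp [0.4406 0.0028 0.2487] thy -43.3 tilt [ 0.005  0.    -1.   ] -> xyz [-0.4897  0.2526  0.1566] roll -0.5283 w 0.498
[-0.40941999  0.14429359 -0.99361768]
```

servo_tool --targets '[{"hand": 0, "x": -0.05, "y": 0.025, "z": 0, "roll": -0.04}, {"hand": 0, "x": -0.1, "y": 0.05, "z": 0, "roll": -0.08}, {"hand": 0, "x": -0.15, "y": 0.075, "z": 0, "roll": -0.12}, {"hand": 0, "x": -0.2, "y": 0.1, "z": 0, "roll": -0.16}, {"hand": 0, "x": -0.25, "y": 0.13, "z": 0, "roll": -0.2}, {"hand": 0, "x": -0.3, "y": 0.155, "z": 0, "roll": -0.24}, {"hand": 0, "x": -0.35, "y": 0.18, "z": 0, "roll": -0.28}, {"hand": 0, "x": -0.4, "y": 0.205, "z": 0, "roll": -0.32}, {"hand": 0, "x": -0.45, "y": 0.23, "z": 0, "roll": -0.355}, {"hand": 0, "x": -0.49, "y": 0.2525, "z": 0, "roll": -0.39}]'

```text
time: 7.5
tool_pos: [0.3614, -0.2629, 0.2443]
tcp_rot: [-1.677, -2.652, -0.0]
wrist_force: [0.6, 0.8, -0.7]
width: 0.502
grip_force: 0.0
```

servo_tool --targets '[{"hand": 0.3, "x": 0, "y": 0, "z": 0.04, "roll": -0.04}, {"hand": 0.3, "x": 0, "y": 0, "z": 0.08, "roll": -0.08}, {"hand": 0.3, "x": 0, "y": 0, "z": 0.12, "roll": -0.12}, {"hand": 0.3, "x": 0, "y": 0, "z": 0.156, "roll": -0.138}, {"hand": 0.3, "x": 0, "y": 0, "z": 0.156, "roll": -0.138}, {"hand": 0.3, "x": 0, "y": 0, "z": 0.156, "roll": -0.138}, {"hand": 0.3, "x": 0, "y": 0, "z": 0.156, "roll": -0.138}]'

```text
time: 8.08
tool_pos: [0.3632, -0.2622, 0.1684]
tcp_rot: [-1.079, -2.95, -0.0]
wrist_force: [0.5, -0.4, -0.5]
width: 0.351
grip_force: 0.0
```

```bash
python3 - <<'E'
from h import *
goto((.365,-.262,.17),51.8); s,tp,M,_=state()
w=read_camera('wrist'); np.savez('pics/w6.npz',w=w,tp=tp,M=M)
sd=read_camera('side'); np.save('pics/s6.npy',sd);t=read_camera('top'); np.save('pics/t6.npy',t)
cv2.imwrite('pics/w6.png',np.hstack([w[:,:,::-1][:, 100:500],sd[:,200:400,::-1]]))
E
```

```text
t8.08 tcp [ 0.3632 -0.2622  0.1684] thy 49.8 tilt [-0.  0. -1.] -> xyz [-0.0025  0.0026 -0.0032] roll -0.0110 w 0.351
```

View pics/w6.png

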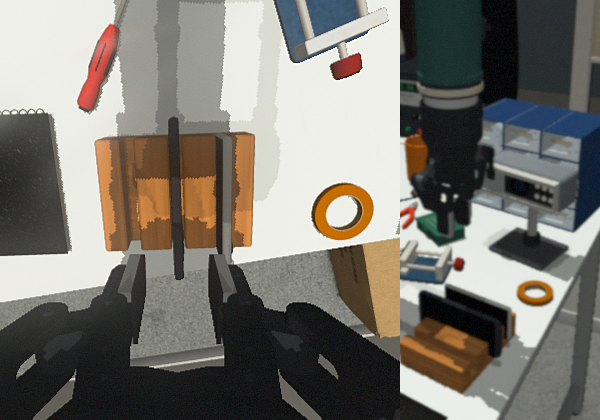

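```bash
python3 - <<'E'
from h import *
np.set_printoptions(precision=4,suppress=True)
z=np.load('pics/w6.npz');w,tp,M=z['w'],z['tp'],z['M']
m=(w.max(2)<62).astype(np.uint8); m[:105]=0;m[285:]=0;m[:,:262]=0;m[:,296:]=0
n,l,st,ce=cv2.connectedComponentsWithStats(m)
i=1+st[1:,4].argmax(); print(st[i])
for y in range(112,284,6):
    x=np.where(l[y]==i)[0]; print(y,x.min() if len(x) else None,x.max() if len(x) else None,end=' | ')
print()
P=wonz([(273.5,118),(280,278)],.082,tp,M);d=P[1]-P[0];print(P,P.mean(0),np.linalg.norm(d),np.degrees(np.arctan2(d[1],d[0])))
# rack corners & tips
print('side proj tcp',proj('side',[tp,tp+[0,0,.036]]),'top',proj('top',[tp,tp+[0,0,.036]]))
rk=wonz([(196,139),(353,133),(354,246),(206,250)],.042,tp,M);print(rk,rk.mean(0))
E
```

```text
[ 268  117   16  163 1336]
112 None None | 118 271 276 | 124 269 277 | 130 269 278 | 136 269 278 | 142 269 278 | 148 269 278 | 154 269 278 | 160 269 279 | 166 270 279 | 172 270 279 | 178 270 280 | 184 270 279 | 190 270 280 | 196 271 280 | 202 271 280 | 208 280 280 | 214 272 280 | 220 272 281 | 226 273 282 | 232 273 282 | 238 273 283 | 244 274 283 | 250 274 283 | 256 274 283 | 262 275 282 | 268 275 282 | 274 275 283 | 280 None None | 
[[ 0.3085 -0.2192  0.082 ]
 [ 0.4166 -0.3034  0.082 ]] [ 0.3625 -0.2613  0.082 ] 0.1370010570830011 -37.93766564899012
side proj tcp [[254.4598 252.0638]
 [253.7022 228.8658]] top [[352.6881 251.4246]
 [356.008  249.6245]]
[[ 0.2775 -0.2851  0.042 ]
 [ 0.3647 -0.1736  0.042 ]
 [ 0.4537 -0.238   0.042 ]
 [ 0.3618 -0.3532  0.042 ]] [ 0.3644 -0.2625  0.042 ]
```

servo_tool --targets '[{"hand": 0.3, "x": -0.0015, "y": 0.001, "z": 0.04, "roll": -0.0125}, {"hand": 0.3, "x": -0.0015, "y": 0.001, "z": 0.08, "roll": -0.0125}, {"hand": 0.3, "x": -0.0015, "y": 0.001, "z": 0.12, "roll": -0.0125}, {"hand": 0.3, "x": -0.0015, "y": 0.001, "z": 0.16, "roll": -0.0125}, {"hand": 0.3, "x": -0.0015, "y": 0.001, "z": 0.19, "roll": -0.0125}, {"hand": 0.3, "x": -0.0015, "y": 0.001, "z": 0.19, "roll": -0.0125}, {"hand": 0.3, "x": -0.0015, "y": 0.001, "z": 0.19, "roll": -0.0125}, {"hand": 0.3, "x": -0.0015, "y": 0.001, "z": 0.19, "roll": -0.0125}]'

```text
time: 8.9
tool_pos: [0.3652, -0.2634, 0.0748]
tcp_rot: [1.018, 2.969, -0.001]
wrist_force: [0.3, -0.5, 0.4]
width: 0.349
grip_force: 0.0
```

```bash
python3 - <<'E'
from h import *
goto((.3634,-.2612,.019),52); s,tp,M,_=state()
w=read_camera('wrist'); np.savez('pics/w7.npz',w=w,tp=tp,M=M)
sd=read_camera('side'); np.save('pics/s7.npy',sd)
cv2.imwrite('pics/w7.png',np.hstack([w[100:400,150:400,::-1],cv2.resize(sd[230:380,190:340,::-1],(300,300),interpolation=cv2.INTER_CUBIC)]))
print(proj('side',[tp,tp+[0,0,.036]]))
E
```

```text
t8.90 tcp [ 0.3652 -0.2634  0.0748] thy 52.1 tilt [ 0.002 -0.002 -1.   ] -> xyz [0.0059 0.0013 0.1116] roll 0.0008 w 0.349
[[257.72140921 308.11626248]
 [257.07899754 287.47211308]]
```

View pics/w7.png

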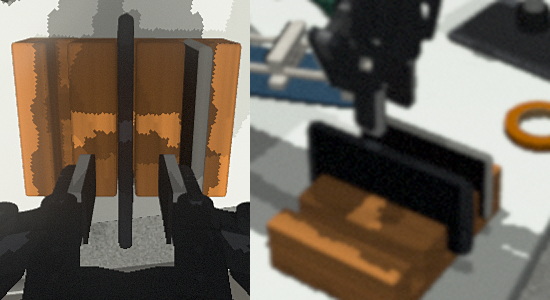

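servo_tool --targets '[{"hand": 0.3, "x": 0.005, "y": 0.001, "z": 0.03, "roll": 0}, {"hand": 0.3, "x": 0.005, "y": 0.001, "z": 0.06, "roll": 0}, {"hand": 0.3, "x": 0.005, "y": 0.001, "z": 0.085, "roll": 0}, {"hand": 0.3, "x": 0.005, "y": 0.001, "z": 0.1, "roll": 0}, {"hand": 0.3, "x": 0.005, "y": 0.001, "z": 0.105, "roll": 0}, {"hand": 0.3, "x": 0.005, "y": 0.001, "z": 0.105, "roll": 0}, {"hand": 0.3, "x": 0.005, "y": 0.001, "z": 0.105, "roll": 0}]'

```text
time: 9.58
tool_pos: [0.3631, -0.2612, 0.0216]
tcp_rot: [1.019, 2.971, -0.001]
wrist_force: [0.8, 0.1, 0.3]
width: 0.348
grip_force: 0.0
```

```bash
python3 - <<'E'
from h import *
goto((.3634,-.2612,.022),52); print(bot.read_state()['wrist_force'])
E
```

```text
t9.58 tcp [ 0.3631 -0.2612  0.0216] thy 52.1 tilt [ 0.001 -0.001 -1.   ] -> xyz [-0.0005  0.0004 -0.0008] roll 0.0008 w 0.348
[0.81387036 0.07225542 0.27810081]
```

Free of contact. Closing on the phone.

servo_tool --targets '[{"hand": 0.6, "x": 0, "y": 0, "z": 0, "roll": 0}, {"hand": 0.8, "x": 0, "y": 0, "z": 0, "roll": 0}, {"hand": 1, "x": 0, "y": 0, "z": 0, "roll": 0}, {"hand": 1, "x": 0, "y": 0, "z": 0, "roll": 0}, {"hand": 1, "x": 0, "y": 0, "z": 0, "roll": 0}, {"hand": 1, "x": 0, "y": 0, "z": 0, "roll": 0}]' --grip_force 50

```text
time: 10.08
tool_pos: [0.3631, -0.2614, 0.0217]
tcp_rot: [1.018, 2.97, -0.001]
wrist_force: [-0.9, -0.9, 6.0]
width: 0.085
grip_force: 50.7
```

```bash
python3 - <<'E'
from h import *
goto((.3634,-.2612,.1216),52); print(bot.read_state()['wrist_force'],bot.read_state()['grip_force'])
E
```

```text
t10.08 tcp [ 0.3631 -0.2614  0.0217] thy 52.2 tilt [ 0.001 -0.001 -1.   ] -> xyz [-0.0005  0.0006 -0.1997] roll 0.0009 w 0.085
[-0.87083652 -0.93695585  5.98668331] 50.655966997146606
```

servo_tool --targets '[{"hand": 1, "x": 0, "y": 0, "z": -0.015, "roll": 0}, {"hand": 1, "x": 0, "y": 0, "z": -0.04, "roll": 0}, {"hand": 1, "x": 0, "y": 0, "z": -0.07, "roll": 0}, {"hand": 1, "x": 0, "y": 0, "z": -0.1, "roll": 0}, {"hand": 1, "x": 0, "y": 0, "z": -0.13, "roll": 0}, {"hand": 1, "x": 0, "y": 0, "z": -0.16, "roll": 0}, {"hand": 1, "x": 0, "y": 0, "z": -0.185, "roll": 0}, {"hand": 1, "x": 0, "y": 0, "z": -0.204, "roll": 0}, {"hand": 1, "x": 0, "y": 0, "z": -0.204, "roll": 0}, {"hand": 1, "x": 0, "y": 0, "z": -0.204, "roll": 0}]'

```text
time: 10.92
tool_pos: [0.3626, -0.2607, 0.123]
tcp_rot: [1.019, 2.971, -0.0]
wrist_force: [-0.7, 0.5, -2.3]
width: 0.085
grip_force: 49.8
```

```bash
cat >> h.py <<'E'
yaw=46.7; X=np.array([np.cos(np.radians(yaw)),np.sin(np.radians(yaw))]); Y=np.array([-X[1],X[0]])
O=np.array([.512,.0022]); LENS=O-.038*X
def pres(dist):  # xy of phone middle with face 'dist' (to middle) before lens
    return LENS-dist*X
E
python3 - <<'E'
from h import *
s,tp,M,_=state(); print(s['wrist_force'],s['grip_force'],s['time'])
for n,d in (('screen',.104),('port',.172),('far',.2)): print(n,pres(d),np.linalg.norm(pres(d)))
w=read_camera('wrist');np.savez('pics/w8.npz',w=w,tp=tp,M=M)
m=(w.max(2)<62).astype(np.uint8)
for y in range(100,290,8):
    r=np.where(m[y,255:300])[0]; print(y,(255+r.min(),255+r.max()) if len(r) else None,end=' ')
goto((.3634,-.2612,.1237),52)
# side view: phone silhouette rows/expected corners
x=np.array([.788,-.616,0]);c=tp+[0,0,.0263]
print('side expected corners',proj('side',[c+x*.072*a+np.array([0,0,.034*b]) for a in(-1,1) for b in (-1,1)]).round(1).tolist())
sd=read_camera('side');np.save('pics/s8.npy',sd)
k=((sd.max(2)<45)*255).astype(np.uint8)
for v in (255,270,285,300):
    r=np.where(k[v,180:360])[0];print(v,180+r.min() if len(r) else None,180+r.max() if len(r) else None)
for u in (220,230,265,280,290):
    r=np.where(k[200:340,u])[0];print('col',u,200+r.min() if len(r) else None,200+r.max() if len(r) else None)
E
```

```text
[-0.71980797  0.47059222 -2.34471767] 49.80320692062378 10.9167
screen [ 0.41461379 -0.10114373] 0.4267723661608749
port [ 0.36797815 -0.15063228] 0.3976153912494105
far [ 0.34877523 -0.17100992] 0.38844375904311373
100 None 108 None 116 None 124 (np.int64(269), np.int64(283)) 132 (np.int64(266), np.int64(287)) 140 (np.int64(266), np.int64(287)) 148 (np.int64(265), np.int64(288)) 156 (np.int64(265), np.int64(288)) 164 (np.int64(265), np.int64(287)) 172 (np.int64(265), np.int64(287)) 180 (np.int64(265), np.int64(287)) 188 (np.int64(265), np.int64(287)) 196 (np.int64(266), np.int64(287)) 204 (np.int64(266), np.int64(287)) 212 (np.int64(266), np.int64(287)) 220 (np.int64(266), np.int64(287)) 228 (np.int64(266), np.int64(287)) 236 (np.int64(266), np.int64(287)) 244 (np.int64(266), np.int64(287)) 252 (np.int64(266), np.int64(287)) 260 (np.int64(265), np.int64(288)) 268 (np.int64(264), np.int64(289)) 276 (np.int64(264), np.int64(290)) 284 (np.int64(263), np.int64(290)) t10.97 tcp [ 0.3621 -0.2603  0.1222] thy 52.1 tilt [-0.001  0.001 -1.   ] -> xyz [-0.0032  0.0002 -0.0029] roll 0.0008 w 0.085
side expected corners [[214.6, 268.5], [211.6, 227.9], [299.2, 300.6], [299.8, 257.6]]
255 217 358
270 221 300
285 260 300
300 247 279
col 220 219 269
col 230 214 274
col 265 200 308
col 280 253 314
col 290 256 319
```

```bash
python3 - <<'E'
from h import *
goto((*pres(.16),.1237),-133.3+124)
E
```

```text
t11.02 tcp [ 0.3618 -0.2601  0.1218] thy 52.1 tilt [-0.001  0.001 -1.   ] -> xyz [ 0.1222  0.2044 -0.0036] roll 0.3414 w 0.083
```

servo_tool --targets '[{"hand": 1, "x": 0.012, "y": 0.02, "z": -0.002, "roll": 0.02}, {"hand": 1, "x": 0.025, "y": 0.04, "z": -0.004, "roll": 0.055}, {"hand": 1, "x": 0.037, "y": 0.06, "z": -0.004, "roll": 0.09}, {"hand": 1, "x": 0.05, "y": 0.08, "z": -0.004, "roll": 0.125}, {"hand": 1, "x": 0.062, "y": 0.1, "z": -0.004, "roll": 0.16}, {"hand": 1, "x": 0.075, "y": 0.12, "z": -0.004, "roll": 0.195}, {"hand": 1, "x": 0.087, "y": 0.14, "z": -0.004, "roll": 0.23}, {"hand": 1, "x": 0.1, "y": 0.16, "z": -0.004, "roll": 0.265}, {"hand": 1, "x": 0.112, "y": 0.18, "z": -0.004, "roll": 0.3}, {"hand": 1, "x": 0.122, "y": 0.204, "z": -0.004, "roll": 0.335}]'

```text
time: 11.85
tool_pos: [0.3757, -0.1417, 0.1234]
tcp_rot: [-2.378, -2.05, 0.002]
wrist_force: [0.3, 0.0, -0.9]
width: 0.085
grip_force: 49.7
```

servo_tool --targets '[{"hand": 1, "x": 0, "y": 0, "z": 0, "roll": 0.035}, {"hand": 1, "x": 0, "y": 0, "z": 0, "roll": 0.07}, {"hand": 1, "x": 0, "y": 0, "z": 0, "roll": 0.105}, {"hand": 1, "x": 0, "y": 0, "z": 0, "roll": 0.14}, {"hand": 1, "x": 0, "y": 0, "z": 0, "roll": 0.175}, {"hand": 1, "x": 0, "y": 0, "z": 0, "roll": 0.21}, {"hand": 1, "x": 0, "y": 0, "z": 0, "roll": 0.245}, {"hand": 1, "x": 0, "y": 0, "z": 0, "roll": 0.28}, {"hand": 1, "x": 0, "y": 0, "z": 0, "roll": 0.315}, {"hand": 1, "x": 0, "y": 0, "z": 0, "roll": 0.345}]'

```text
time: 12.68
tool_pos: [0.3759, -0.1422, 0.1234]
tcp_rot: [-3.095, -0.53, 0.003]
wrist_force: [-0.3, -0.4, -1.6]
width: 0.085
grip_force: 49.8
```

```bash
python3 - <<'E'
from h import *
goto((*pres(.104),.1237),-133.3); print(bot.read_state()['q'].round(2))
E
```

```text
t12.68 tcp [ 0.3759 -0.1422  0.1234] thy -70.6 tilt [-0.002  0.001 -1.   ] -> xyz [ 0.1004 -0.0517 -0.0006] roll 0.3486 w 0.085
[-0.42 -0.21  2.23  0.    1.12  0.81]
```

servo_tool --targets '[{"hand": 1, "x": 0, "y": 0, "z": 0, "roll": 0.035}, {"hand": 1, "x": 0, "y": 0, "z": 0, "roll": 0.07}, {"hand": 1, "x": 0, "y": 0, "z": 0, "roll": 0.105}, {"hand": 1, "x": 0, "y": 0, "z": 0, "roll": 0.14}, {"hand": 1, "x": 0, "y": 0, "z": 0, "roll": 0.175}, {"hand": 1, "x": 0.015, "y": -0.007, "z": 0, "roll": 0.21}, {"hand": 1, "x": 0.035, "y": -0.018, "z": 0, "roll": 0.245}, {"hand": 1, "x": 0.06, "y": -0.03, "z": 0, "roll": 0.28}, {"hand": 1, "x": 0.08, "y": -0.041, "z": 0, "roll": 0.315}, {"hand": 1, "x": 0.1, "y": -0.052, "z": 0, "roll": 0.345}]'

```text
time: 13.52
tool_pos: [0.4145, -0.1006, 0.1234]
tcp_rot: [2.926, -1.143, -0.004]
wrist_force: [0.4, 0.2, -0.5]
width: 0.084
grip_force: 49.8
```

servo_tool --targets '[{"hand": 1, "x": 0, "y": 0, "z": 0, "roll": 0.0036}, {"hand": 1, "x": 0, "y": 0, "z": 0, "roll": 0.0036}, {"hand": 1, "x": 0, "y": 0, "z": 0, "roll": 0.0036}, {"hand": 1, "x": 0, "y": 0, "z": 0, "roll": 0.0036}]'

```text
time: 13.85
tool_pos: [0.4144, -0.1016, 0.1242]
tcp_rot: [2.923, -1.15, -0.002]
wrist_force: [1.2, 0.3, -1.5]
width: 0.084
grip_force: 49.7
```

```bash
python3 - <<'E'
from h import *
goto((*pres(.104),.1237),-133.3); s,tp,M,_=state()
w=read_camera('wrist');np.savez('pics/w9.npz',w=w,tp=tp,M=M)
t=read_camera('top');np.save('pics/t9.npy',t);sd=read_camera('side');np.save('pics/s9.npy',sd)
c=np.array([*tp[:2],tp[2]+.0263]);Y3=np.array([*Y,0])
exp=lambda n:proj(n,[c+Y3*.072*a+np.array([0,0,.034*b]) for a in(-1,1) for b in (-1,1)]).round(0).astype(int).tolist()
print('side exp',exp('side'),'top exp',exp('top'))
k=sd.max(2)
for v in (200,210,220,230,240): print(v,k[v,215:345:3])
# wrist: housing front edge & phone far row
g=cv2.cvtColor(w,cv2.COLOR_RGB2GRAY)
for u in (150,200,240,330,360,400): print(u,g[60:300:5,u])
E
```

```text
t13.85 tcp [ 0.4144 -0.1016  0.1242] thy -132.9 tilt [-0.001  0.    -1.   ] -> xyz [-0.0003 -0.0009  0.0011] roll 0.0020 w 0.084
side exp [[317, 239], [318, 201], [248, 213], [247, 177]] top exp [[285, 199], [286, 191], [232, 257], [228, 255]]
200 [221 228 230 230 230 232 232 233 233 232 226  76  22  25  24  25  18  26
  32  30  24  25  56  78  31  24  25  25  27  23  30  26  35  47  95 119
 112  87  66  43  30  31  57 101]
210 [168 231 231 234 232 232 229 218 177 176 222 134  25  27  26  14  24  29
  27  25  27  27  27  20  21  21  32  21  24  24  28  26  21  27  89 177
 170 151  88  86  90 102 104 102]
220 [169  86 100 105 122 114 125 129 145 139 116 109 102  92  53  60  94 119
  98  50  27  22  26  28  29  26  21  23  24  26  26  23  30  29 132 232
 232 215  86  87  85 123 138 146]
230 [234 206  85  50  57  83 106 106 115 105 104 106 100  88  71  53  75 226
 233 233 232 232 233 233 232 225 169  96  44  27  25  27  24  29  49  82
  98 108  82  88  86 205 232 233]
240 [207 225 233 234 231 205  82  49  49  53  50  49  51  75 116 169 207 230
 235 234 234 235 234 231 217 209 207 164  7
[... 563 characters left out ...]
16 216 217 218 217 217 218 217 219 218 218 217 218
 216 217 215 217 212 253  64  62  62  59  56  52]
330 [155 158 153 154 156 155 156 153 239 236 236 235 235 153 156 156 154 156
 156 226 237 236 236 236 235 151 156 155 153 155 153 154 152 153 151 153
 152 152 154  80  72 198 221 123 100 178 200 189]
360 [236 236 235 236 236 239 223 242 152 153 157 156 152 153 155 154 154 151
 143 168 245 237 250 153 155 153 156 153 154 154 154 151 154 153 154 153
 154 153 153 153 153 154 155 154 154 152 154 152]
400 [152 153 153 149 149 147 147 148 149 149 150 150 150 150 150 148 151 152
 152 148 151  91  91  93  91  88 153 152 152 154 156 154 152 151 153 154
 154 152 152 153 152 153 152 152 155 153 155 151]
```

servo_tool --targets '[{"hand": 1, "x": 0, "y": 0, "z": 0, "roll": 0.001}, {"hand": 1, "x": 0, "y": 0, "z": 0, "roll": 0.001}, {"hand": 1, "x": 0, "y": 0, "z": 0, "roll": 0.001}, {"hand": 1, "x": 0, "y": 0, "z": 0, "roll": 0.001}, {"hand": 1, "x": 0, "y": 0, "z": 0, "roll": 0.001}, {"hand": 1, "x": 0, "y": 0, "z": 0, "roll": 0.001}, {"hand": 1, "x": 0, "y": 0, "z": 0, "roll": 0.001}, {"hand": 1, "x": 0, "y": 0, "z": 0, "roll": 0.001}, {"hand": 1, "x": 0, "y": 0, "z": 0, "roll": 0.001}, {"hand": 1, "x": 0, "y": 0, "z": 0, "roll": 0.001}]'

```text
time: 14.83
tool_pos: [0.4152, -0.1013, 0.1248]
tcp_rot: [-2.921, 1.156, -0.0]
wrist_force: [-0.1, -0.2, -0.7]
width: 0.083
grip_force: 49.7
```

servo_tool --targets '[{"hand": 1, "x": 0, "y": 0, "z": 0, "roll": 0}, {"hand": 1, "x": 0, "y": 0, "z": 0, "roll": 0}, {"hand": 1, "x": 0, "y": 0, "z": 0, "roll": 0}, {"hand": 1, "x": 0, "y": 0, "z": 0, "roll": 0}, {"hand": 1, "x": 0, "y": 0, "z": 0, "roll": 0}, {"hand": 1, "x": 0, "y": 0, "z": 0, "roll": 0}, {"hand": 1, "x": 0, "y": 0, "z": 0, "roll": 0}, {"hand": 1, "x": 0, "y": 0, "z": 0, "roll": 0}]'

```text
time: 15.5
tool_pos: [0.4151, -0.1013, 0.1248]
tcp_rot: [2.921, -1.156, -0.0]
wrist_force: [0.2, -0.6, -0.1]
width: 0.088
grip_force: 49.7
```

```bash
python3 - <<'E'
from h import *
# verify camera geometry: housing back edge/left side in this wrist view, lens plane cross-check via top view housing corners
goto((*pres(.104),.1237),-133.3);goto((*pres(.172),.1237),-43.3)
E
```

```text
t15.50 tcp [ 0.4151 -0.1013  0.1248] thy -133.2 tilt [-0. -0. -1.] -> xyz [-0.001   0.0005  0.0022] roll 0.0007 w 0.088
t15.50 tcp [ 0.4151 -0.1013  0.1248] thy -133.2 tilt [-0. -0. -1.] -> xyz [-0.0013  0.1365  0.0022] roll -0.4993 w 0.088
```

servo_tool --targets '[{"hand": 1, "x": 0, "y": 0.03, "z": 0, "roll": 0}, {"hand": 1, "x": 0, "y": 0.065, "z": 0.002, "roll": -0.01}, {"hand": 1, "x": 0, "y": 0.1, "z": 0.002, "roll": -0.03}, {"hand": 1, "x": -0.001, "y": 0.1365, "z": 0.002, "roll": -0.065}, {"hand": 1, "x": -0.001, "y": 0.1365, "z": 0.002, "roll": -0.1}, {"hand": 1, "x": -0.001, "y": 0.1365, "z": 0.002, "roll": -0.135}, {"hand": 1, "x": -0.001, "y": 0.1365, "z": 0.002, "roll": -0.17}, {"hand": 1, "x": -0.001, "y": 0.1365, "z": 0.002, "roll": -0.205}, {"hand": 1, "x": -0.001, "y": 0.1365, "z": 0.002, "roll": -0.24}, {"hand": 1, "x": -0.001, "y": 0.1365, "z": 0.002, "roll": -0.275}]'

```text
time: 16.33
tool_pos: [0.3681, -0.1508, 0.1238]
tcp_rot: [3.136, 0.181, 0.0]
wrist_force: [-0.1, 0.7, -1.5]
width: 0.083
grip_force: 49.8
```

servo_tool --targets '[{"hand": 1, "x": 0, "y": 0, "z": 0, "roll": -0.035}, {"hand": 1, "x": 0, "y": 0, "z": 0, "roll": -0.07}, {"hand": 1, "x": 0, "y": 0, "z": 0, "roll": -0.105}, {"hand": 1, "x": 0, "y": 0, "z": 0, "roll": -0.14}, {"hand": 1, "x": 0, "y": 0, "z": 0, "roll": -0.175}, {"hand": 1, "x": 0, "y": 0, "z": 0, "roll": -0.205}, {"hand": 1, "x": 0, "y": 0, "z": 0, "roll": -0.224}, {"hand": 1, "x": 0, "y": 0, "z": 0, "roll": -0.224}, {"hand": 1, "x": 0, "y": 0, "z": 0, "roll": -0.224}, {"hand": 1, "x": 0, "y": 0, "z": 0, "roll": -0.224}]'

```text
time: 17.17
tool_pos: [0.3681, -0.1508, 0.1238]
tcp_rot: [2.886, 1.241, 0.0]
wrist_force: [0.2, 0.8, -1.2]
width: 0.085
grip_force: 49.8
```

```bash
python3 - <<'E'
from h import *
np.set_printoptions(precision=4,suppress=True)
goto((*pres(.172),.1237),-43.3); s,tp,M,_=state()
w=read_camera('wrist');np.savez('pics/w10.npz',w=w,tp=tp,M=M)
g=cv2.cvtColor(w,cv2.COLOR_RGB2GRAY).astype(float)
k=(w.max(2)<50)
for y in range(60,260,10):
    r=np.where(k[y,230:330])[0]; print(y,(230+r.min(),230+r.max(),len(r)) if len(r) else None,end=' ')
c=camera_info('wrist')['T_tool_cam']
def wproj(P):
    ci=camera_info('wrist');q=(( (np.atleast_2d(P)-tp)@M)-c[:3,3])@c[:3,:3];return np.c_[q[:,0]/q[:,2]*ci['fx']+ci['cx'],q[:,1]/q[:,2]*ci['fy']+ci['cy']]
O3=lambda a,b,z:np.array([*(O+a*X+b*Y),z])
print('\nexp port top edge',wproj(np.array([*(tp[:2]+.072*X),tp[2]+.0263+.034])),'house front corners',wproj([O3(-.031,.082,.182),O3(-.031,-.082,.182)]),'tab top',wproj(O3(-.051,.052,.216)),'house back',wproj([O3(.031,.082,.182),O3(.031,-.082,.182)]))
m=cv2.GaussianBlur(g,(3,3),0)
for u in (230,250,330,350): print(u,m[0:120:2,u].astype(int))
E
```

```text
t17.17 tcp [ 0.3681 -0.1508  0.1238] thy -43.5 tilt [ 0. -0. -1.] -> xyz [ 0.     -0.0003  0.0002] roll -0.0008 w 0.085
60 None 70 None 80 None 90 None 100 None 110 None 120 None 130 None 140 None 150 None 160 None 170 (np.int64(287), np.int64(287), 1) 180 (np.int64(287), np.int64(287), 1) 190 (np.int64(286), np.int64(287), 2) 200 (np.int64(276), np.int64(287), 4) 210 (np.int64(267), np.int64(286), 10) 220 (np.int64(266), np.int64(286), 16) 230 (np.int64(266), np.int64(286), 19) 240 (np.int64(267), np.int64(286), 18) 250 (np.int64(266), np.int64(286), 20) 
exp port top edge [[278.495  113.9515]] house front corners [[ -46.3199 -325.2496]
 [ 600.9835 -327.5031]] tab top [[ -25.1008 -413.3792]] house back [[-133.7199 -766.1342]
 [ 686.9733 -769.3371]]
230 [238 238 238 238 238 238 238 238 238 238 238 238 238 238 238 238 237 238
 238 238 238 237 238 238 238 238 238 238 238 238 238 238 238 238 238 237
 237 237 236 220 219 219 219 219 219 219 219 219 219 218 218 218 217 217
 216 217 216 216 216 215]
250 [160 207 241 238 238 238 238 238 238 238 237 236 235 237 238 238 238 237
 237 238 238 238 238 238 238 238 238 238 238 238 238 238 238 238 238 237
 238 227 220 221 220 221 221 220 220 220 220 219 219 219 219 218 218 218
 217 217 217 217 217 217]
330 [238 238 238 238 238 238 238 238 238 238 238 238 239 238 238 238 238 238
 238 238 238 238 238 238 238 238 238 238 238 238 238 238 238 238 238 238
 237 238 237 237 237 238 237 238 238 238 238 237 237 238 237 237 237 237
 237 237 237 237 237 237]
350 [238 238 238 238 238 238 238 238 239 238 238 238 239 238 238 238 238 238
 238 238 238 238 238 238 238 238 238 238 238 238 238 238 238 239 240 233
 222 175 128 106 101 103 103 101 104 102  98  93  94 110 136 184 232 242
 238 236 237 237 237 237]
```

servo_tool --targets '[{"hand": 1, "x": 0, "y": 0, "z": 0, "roll": -0.001}, {"hand": 1, "x": 0, "y": 0, "z": 0, "roll": -0.001}, {"hand": 1, "x": 0, "y": 0, "z": 0, "roll": -0.001}, {"hand": 1, "x": 0, "y": 0, "z": 0, "roll": -0.001}, {"hand": 1, "x": 0, "y": 0, "z": 0, "roll": -0.001}, {"hand": 1, "x": 0, "y": 0, "z": 0, "roll": -0.001}, {"hand": 1, "x": 0, "y": 0, "z": 0, "roll": -0.001}, {"hand": 1, "x": 0, "y": 0, "z": 0, "roll": -0.001}, {"hand": 1, "x": 0, "y": 0, "z": 0, "roll": -0.001}, {"hand": 1, "x": 0, "y": 0, "z": 0, "roll": -0.001}]'

```text
time: 18.05
tool_pos: [0.3681, -0.1508, 0.1238]
tcp_rot: [2.883, 1.248, -0.0]
wrist_force: [0.4, 0.3, -1.0]
width: 0.088
grip_force: 49.8
```

servo_tool --targets '[{"hand": 1, "x": 0, "y": 0, "z": 0, "roll": 0}, {"hand": 1, "x": 0, "y": 0, "z": 0, "roll": 0}, {"hand": 1, "x": 0, "y": 0, "z": 0, "roll": 0}, {"hand": 1, "x": 0, "y": 0, "z": 0, "roll": 0}, {"hand": 1, "x": 0, "y": 0, "z": 0, "roll": 0}, {"hand": 1, "x": 0, "y": 0, "z": 0, "roll": 0}, {"hand": 1, "x": 0, "y": 0, "z": 0, "roll": 0}, {"hand": 1, "x": 0, "y": 0, "z": 0, "roll": 0}]'

```text
time: 18.72
tool_pos: [0.3681, -0.1508, 0.1238]
tcp_rot: [-2.883, -1.248, 0.0]
wrist_force: [-0.1, 0.3, -1.2]
width: 0.086
grip_force: 49.8
```

```bash
python3 - <<'E'
from h import *
goto((*pres(.172),.1237),-43.3); goto((*pres(.104),.1237),46.7)
w=np.load('pics/w10.npz')['w']; print(w[90:140:2,277].max(1)); print(w[150,255:300].max(1))
E
```

```text
t18.72 tcp [ 0.3681 -0.1508  0.1238] thy -43.2 tilt [-0.  0. -1.] -> xyz [ 0.     -0.0003  0.0002] roll 0.0007 w 0.086
t18.72 tcp [ 0.3681 -0.1508  0.1238] thy -43.2 tilt [-0.  0. -1.] -> xyz [ 0.136  -0.      0.0002] roll -0.4993 w 0.086
[223 222 222 222 217 239 219 220 221 221 221 220 221 218 232 110  85  78
  79  76  79  81  79  80  80]
[216 217 217 216 217 215 217 220 228 188  88  65  74  75  79  81  79  77
  79  76  79  78  77  73  76  75  78  76  73  75  74  68  53 166 221 220
 219 217 217 222 237 239 238 245 245]
```

servo_tool --targets '[{"hand": 1, "x": 0, "y": 0, "z": 0, "roll": -0.02}, {"hand": 1, "x": 0, "y": 0, "z": 0, "roll": -0.055}, {"hand": 1, "x": 0, "y": 0, "z": 0, "roll": -0.09}, {"hand": 1, "x": 0, "y": 0, "z": 0, "roll": -0.125}, {"hand": 1, "x": 0, "y": 0, "z": 0, "roll": -0.16}, {"hand": 1, "x": 0, "y": 0, "z": 0, "roll": -0.195}, {"hand": 1, "x": 0, "y": 0, "z": 0, "roll": -0.23}, {"hand": 1, "x": 0.02, "y": 0, "z": 0, "roll": -0.265}, {"hand": 1, "x": 0.04, "y": 0, "z": 0, "roll": -0.3}, {"hand": 1, "x": 0.06, "y": 0, "z": 0, "roll": -0.335}]'

```text
time: 19.55
tool_pos: [0.3888, -0.1287, 0.1238]
tcp_rot: [1.86, 2.532, -0.0]
wrist_force: [0.7, -0.1, -0.9]
width: 0.089
grip_force: 49.8
```

```bash
python3 - <<'E'
from h import *
goto((*pres(.104),.1237),46.7)
E
```

```text
t19.55 tcp [ 0.3888 -0.1287  0.1238] thy 17.4 tilt [ 0. -0. -1.] -> xyz [0.0372 0.0658 0.0002] roll -0.1628 w 0.089
```

servo_tool --targets '[{"hand": 1, "x": 0.005, "y": 0.01, "z": 0, "roll": -0.035}, {"hand": 1, "x": 0.012, "y": 0.02, "z": 0, "roll": -0.07}, {"hand": 1, "x": 0.02, "y": 0.035, "z": 0, "roll": -0.105}, {"hand": 1, "x": 0.03, "y": 0.052, "z": 0, "roll": -0.14}, {"hand": 1, "x": 0.037, "y": 0.0655, "z": 0, "roll": -0.162}, {"hand": 1, "x": 0.037, "y": 0.0655, "z": 0, "roll": -0.162}, {"hand": 1, "x": 0.037, "y": 0.0655, "z": 0, "roll": -0.162}, {"hand": 1, "x": 0.037, "y": 0.0655, "z": 0, "roll": -0.162}, {"hand": 1, "x": 0.037, "y": 0.0655, "z": 0, "roll": -0.162}]'

```text
time: 20.3
tool_pos: [0.4141, -0.1018, 0.1237]
tcp_rot: [-1.172, -2.915, 0.0]
wrist_force: [0.6, -0.2, -1.1]
width: 0.082
grip_force: 49.8
```

```bash
python3 - <<'E'
from h import *
goto((*pres(.104),.1237),46.7)
E
```

```text
t20.30 tcp [ 0.4141 -0.1018  0.1237] thy 46.2 tilt [-0. -0. -1.] -> xyz [ 0.0002  0.0017 -0.    ] roll -0.0028 w 0.082
```

servo_tool --targets '[{"hand": 1, "x": 0, "y": 0.001, "z": 0, "roll": -0.002}, {"hand": 1, "x": 0, "y": 0.001, "z": 0, "roll": -0.002}, {"hand": 1, "x": 0, "y": 0.001, "z": 0, "roll": -0.002}, {"hand": 1, "x": 0, "y": 0.001, "z": 0, "roll": -0.002}, {"hand": 1, "x": 0, "y": 0.001, "z": 0, "roll": -0.002}, {"hand": 1, "x": 0, "y": 0.001, "z": 0, "roll": -0.002}, {"hand": 1, "x": 0, "y": 0.001, "z": 0, "roll": -0.002}, {"hand": 1, "x": 0, "y": 0.001, "z": 0, "roll": -0.002}, {"hand": 1, "x": 0, "y": 0.001, "z": 0, "roll": -0.002}, {"hand": 1, "x": 0, "y": 0.001, "z": 0, "roll": -0.002}]'

```text
time: 21.13
tool_pos: [0.4148, -0.1012, 0.1238]
tcp_rot: [-1.16, -2.919, 0.0]
wrist_force: [-0.4, 0.3, -1.1]
width: 0.093
grip_force: 49.8
```

servo_tool --targets '[{"hand": 1, "x": 0, "y": 0, "z": 0, "roll": 0}, {"hand": 1, "x": 0, "y": 0, "z": 0, "roll": 0}, {"hand": 1, "x": 0, "y": 0, "z": 0, "roll": 0}, {"hand": 1, "x": 0, "y": 0, "z": 0, "roll": 0}, {"hand": 1, "x": 0, "y": 0, "z": 0, "roll": 0}, {"hand": 1, "x": 0, "y": 0, "z": 0, "roll": 0}, {"hand": 1, "x": 0, "y": 0, "z": 0, "roll": 0}, {"hand": 1, "x": 0, "y": 0, "z": 0, "roll": 0}]'

```text
time: 21.8
tool_pos: [0.4148, -0.1012, 0.1238]
tcp_rot: [1.16, 2.919, -0.0]
wrist_force: [0.4, -0.7, -1.3]
width: 0.084
grip_force: 49.8
```

```bash
python3 - <<'E'
from h import *
np.set_printoptions(precision=4,suppress=True)
goto((*pres(.104),.1237),46.7)
# slot estimate from grasp pose in middle slot: phone axis -38.0
a=np.radians(-38.0);bx=np.array([np.cos(a),np.sin(a)]);by=np.array([-bx[1],bx[0]])
g=np.array([.3631,-.2613]); rk=np.array([.3644,-.2628]); print('along-x offset of grasp vs rack',(g-rk)@bx,'across',(g-rk)@by)
tgt=g-.044*by+bx*((rk-g)@bx); print(tgt); goto((*tgt,.1237),52.1)
# rack from top image t6 / side: slot walls of empty slot in w6 (wrist) for across check
z=np.load('pics/w6.npz');w,tp,M=z['w'],z['tp'],z['M'];gr=cv2.cvtColor(w,cv2.COLOR_RGB2GRAY)
for y in (150,165,190,225,240): print(y,gr[y,190:275])
E
```

```text
t21.80 tcp [ 0.4148 -0.1012  0.1238] thy 46.6 tilt [ 0. -0. -1.] -> xyz [ 0.0004 -0.0002  0.0002] roll -0.0003 w 0.084
along-x offset of grasp vs rack -0.0019479061926772452 across 0.00038165621248671374
[ 0.3375 -0.2972]
t21.80 tcp [ 0.4148 -0.1012  0.1238] thy 46.6 tilt [ 0. -0. -1.] -> xyz [-0.1567 -0.3911  0.0002] roll -0.0303 w 0.084
150 [233 234 233 236 244 170 147 166 171 165 162 165 164 165 160 160 160 154
 156 161 154 116 102 104 103 104 107 105 100  81  76  79  74  80  81  83
  91 100  97  98  97  92  97  95  84  92  99  95  96  99 102 102  92  80
  80  82  84  80  80  83  81  75  78  83  80  82  79  79  79  77  77  78
  78  74  72  75  70  62  56  46  46  44  48  46  44]
165 [235 237 236 237 236 242 231 151 153 164 159 161 160 158 157 156 154 158
 156 154 124 100 101 100  98 101  99 105 103  96  87  75  75  71  76  77
  82  81  95  97  96  99  97  81  77  80  83  96  95  97 100  92  83  79
  83  81  82  81  79  82  79  75  76  77  82  78  75  81  75  73  77  76
  72  72  73  72  68  71  58  50  42  43  43  44  42]
190 [236 236 236 235 235 235 236 238 247 181 140 158 161 16
[... 290 characters left out ...]

225 [237 236 235 236 237 237 235 236 236 235 236 238 248 169 142 165 160 158
 155 156 151 155 152 152 154 138 104  96 101 104 106 107 111 108  95  95
  73  69  70  71  77  86  99  99 102 101 101 104 104  80  85 141 150 148
 152 152 124  97  89  91  96  92  90  87  86  86  89  91  96  91  93  95
  91 100  95  93  89  86  92  84  77  63  44  40  44]
240 [236 236 235 237 234 236 235 237 236 237 235 236 237 241 230 159 155 160
 161 152 122 105 103 100 101 104  99 104  99 100 104 103 108 107 108 105
  97  80  68  71  65  97 120 121 120 119 123 114 132 138 115  85  88  97
  97  95  97  95  93  95  92  97  95  89  93  90  89  88  93  94 100  96
  91  91  88  89  89  88  89  87  81  60  91  56  48]
```

servo_tool --targets '[{"hand": 1, "x": 0, "y": -0.03, "z": 0, "roll": 0}, {"hand": 1, "x": -0.02, "y": -0.08, "z": 0, "roll": 0}, {"hand": 1, "x": -0.045, "y": -0.13, "z": 0, "roll": -0.01}, {"hand": 1, "x": -0.075, "y": -0.19, "z": 0, "roll": -0.02}, {"hand": 1, "x": -0.1, "y": -0.25, "z": 0, "roll": -0.03}, {"hand": 1, "x": -0.125, "y": -0.31, "z": 0, "roll": -0.03}, {"hand": 1, "x": -0.145, "y": -0.36, "z": 0, "roll": -0.03}, {"hand": 1, "x": -0.157, "y": -0.391, "z": 0, "roll": -0.03}, {"hand": 1, "x": -0.157, "y": -0.391, "z": 0, "roll": -0.03}, {"hand": 1, "x": -0.157, "y": -0.391, "z": 0, "roll": -0.03}]'

```text
time: 22.63
tool_pos: [0.3373, -0.2978, 0.1237]
tcp_rot: [-1.025, -2.969, -0.001]
wrist_force: [0.0, 0.0, -0.8]
width: 0.084
grip_force: 49.8
```

servo_tool --targets '[{"hand": 1, "x": 0, "y": 0, "z": 0.04, "roll": 0}, {"hand": 1, "x": 0, "y": 0, "z": 0.08, "roll": 0}, {"hand": 1, "x": 0, "y": 0, "z": 0.11, "roll": 0}, {"hand": 1, "x": 0, "y": 0, "z": 0.124, "roll": 0}, {"hand": 1, "x": 0, "y": 0, "z": 0.124, "roll": 0}, {"hand": 1, "x": 0, "y": 0, "z": 0.124, "roll": 0}, {"hand": 1, "x": 0, "y": 0, "z": 0.124, "roll": 0}, {"hand": 1, "x": 0, "y": 0, "z": 0.124, "roll": 0}]'

```text
time: 23.3
tool_pos: [0.3387, -0.2978, 0.0631]
tcp_rot: [1.02, 2.969, -0.002]
wrist_force: [-0.2, 0.1, -0.3]
width: 0.083
grip_force: 49.8
```

```bash
python3 - <<'E'
from h import *
np.set_printoptions(precision=4,suppress=True)
goto((.3375,-.2972,.0225),52.1); s,tp,M,_=state()
w=read_camera('wrist');np.savez('pics/w11.npz',w=w,tp=tp,M=M)
t=read_camera('top');np.save('pics/t11.npy',t);sd=read_camera('side');np.save('pics/s11.npy',sd)
# side: phone bottom corners and slot end; orange mask near
print('phone bottom',proj('side',[[*(tp[:2]+a*np.array([.788,-.616])),tp[2]-.0077] for a in(-.072,.072)]))
g=cv2.cvtColor(w,cv2.COLOR_RGB2GRAY)
hsv=cv2.cvtColor(w,cv2.COLOR_RGB2HSV); m=cv2.inRange(hsv,(5,100,30),(22,255,255))
for y in range(110,250,10):
    r=m[y]>0; idx=np.where(np.diff(r.astype(int)))[0]; print(y,idx[(idx>150)&(idx<450)])
P=lambda a:wonz(a,.042,tp,M)
E
```

```text
t23.30 tcp [ 0.3387 -0.2978  0.0631] thy 52.1 tilt [ 0.002 -0.002 -1.   ] -> xyz [ 0.0028 -0.0004  0.0811] roll -0.0002 w 0.083
phone bottom [[200.2185 318.2238]
 [284.2228 355.3922]]
110 []
120 []
130 []
140 [235 237 238 241 242 264 287 403 415 442]
150 [227 264 288 411]
160 [228 264 287 410]
170 [228 264 287 408]
180 [228 264 287 407 448]
190 [228 265 287 406 447]
200 [229 265 287 405 445]
210 [229 265 287 404 444]
220 [230 265 287 403 442]
230 [230 265 287 401 441]
240 [230 265 286 400 439]
```

```bash
python3 - <<'E'
from h import *
np.set_printoptions(precision=4,suppress=True)
z=np.load('pics/w11.npz');w,tp,M=z['w'],z['tp'],z['M']
hsv=cv2.cvtColor(w,cv2.COLOR_RGB2HSV); m=cv2.inRange(hsv,(5,100,30),(22,255,255))
c0=np.array([.3375,-.2972]);
for y in (160,190,220):
    idx=np.where(np.diff((m[y]>0).astype(int)))[0]; idx=idx[(idx>150)&(idx<520)]; 
    P=wonz(np.c_[idx+1,np.full(len(idx),y)],.042,tp,M); print(y,idx,'along tool y (mm):',((P-tp)@M[:,1]*1000).round(1))
g=cv2.cvtColor(w,cv2.COLOR_RGB2GRAY); print(g[190,225:300])
E
```

```text
160 [228 264 287 410 451 468] along tool y (mm): [-28.6  -7.1   6.7  80.5 105.1 115.3]
190 [228 265 287 406 447 462] along tool y (mm): [-29.4  -6.6   6.9  80.2 105.5 114.7]
220 [230 265 287 403 442 458] along tool y (mm): [-29.   -6.8   7.1  80.5 105.2 115.4]
[125 124 129 102  81  84  87  87  88  82  85  83  82  84  82  82  81  81
  78  79  77  79  76  75  75  76  75  78  74  75  73  67  74  72  74  76
  74  75  72  61  39  37  42  46  35  38  34  37  39  39  37  39  41  38
  40  36  41  34  37  38  35  31  24  62  65  65  63  62  68  65  71  69
  71  68  72]
```

servo_tool --targets '[{"hand": 1, "x": 0.001, "y": -0.001, "z": 0.01, "roll": 0}, {"hand": 1, "x": 0.001, "y": -0.001, "z": 0.02, "roll": 0}, {"hand": 1, "x": 0.001, "y": -0.001, "z": 0.03, "roll": 0}, {"hand": 1, "x": 0.001, "y": -0.001, "z": 0.04, "roll": 0}, {"hand": 1, "x": 0.001, "y": -0.001, "z": 0.045, "roll": 0}, {"hand": 1, "x": 0.001, "y": -0.001, "z": 0.045, "roll": 0}, {"hand": 1, "x": 0.001, "y": -0.001, "z": 0.045, "roll": 0}]'

```text
time: 24.03
tool_pos: [0.3367, -0.2971, 0.0389]
tcp_rot: [-1.022, -2.97, -0.001]
wrist_force: [-0.1, -0.6, -0.9]
width: 0.088
grip_force: 49.8
```

```bash
python3 - <<'E'
from h import *
goto((.3375,-.2972,.0225),52.1); s=state()[0];print(s['wrist_force'],s['torque'])
E
```

```text
t24.03 tcp [ 0.3367 -0.2971  0.0389] thy 52.0 tilt [-0.001  0.001 -1.   ] -> xyz [-0.0014  0.0008  0.0327] roll -0.0004 w 0.088
[-0.09573992 -0.58710725 -0.85136484] [-0.01684996 -0.06203466 -0.02923646]
```

servo_tool --targets '[{"hand": 1, "x": 0, "y": 0, "z": 0.01, "roll": 0}, {"hand": 1, "x": 0, "y": 0, "z": 0.02, "roll": 0}, {"hand": 1, "x": 0, "y": 0, "z": 0.028, "roll": 0}, {"hand": 1, "x": 0, "y": 0, "z": 0.032, "roll": 0}, {"hand": 1, "x": 0, "y": 0, "z": 0.032, "roll": 0}, {"hand": 1, "x": 0, "y": 0, "z": 0.032, "roll": 0}, {"hand": 1, "x": 0, "y": 0, "z": 0.032, "roll": 0}, {"hand": 1, "x": 0, "y": 0, "z": 0.032, "roll": 0}]'

```text
time: 24.7
tool_pos: [0.3372, -0.2975, 0.0235]
tcp_rot: [1.022, 2.97, -0.0]
wrist_force: [-0.1, 0.3, -1.7]
width: 0.087
grip_force: 49.8
```

```bash
python3 - <<'E'
from h import *
goto((.3375,-.2972,.0225),52.1); s=state()[0];print(s['wrist_force'],s['torque'])
E
```

```text
t24.70 tcp [ 0.3372 -0.2975  0.0235] thy 52.0 tilt [ 0. -0. -1.] -> xyz [-0.0001  0.0009  0.002 ] roll -0.0003 w 0.087
[-0.12941632  0.32603443 -1.67444697] [-0.01830957  0.01397473 -0.0178156 ]
```

servo_tool --targets '[{"hand": 1, "x": 0, "y": 0, "z": 0.003, "roll": 0}, {"hand": 1, "x": 0, "y": 0, "z": 0.003, "roll": 0}, {"hand": 1, "x": 0, "y": 0, "z": 0.003, "roll": 0}, {"hand": 0.7, "x": 0, "y": 0, "z": 0.003, "roll": 0}, {"hand": 0.5, "x": 0, "y": 0, "z": 0.003, "roll": 0}, {"hand": 0.3, "x": 0, "y": 0, "z": 0.003, "roll": 0}, {"hand": 0.3, "x": 0, "y": 0, "z": 0.003, "roll": 0}, {"hand": 0.3, "x": 0, "y": 0, "z": 0.003, "roll": 0}]'

```text
time: 25.37
tool_pos: [0.337, -0.2974, 0.0219]
tcp_rot: [1.022, 2.971, -0.0]
wrist_force: [0.1, -0.4, 0.6]
width: 0.349
grip_force: 0.0
```

servo_tool --targets '[{"hand": 0.3, "x": 0, "y": 0, "z": -0.015, "roll": 0}, {"hand": 0.3, "x": 0, "y": 0, "z": -0.045, "roll": 0}, {"hand": 0.3, "x": 0, "y": 0, "z": -0.09, "roll": 0}, {"hand": 0.3, "x": 0, "y": 0, "z": -0.15, "roll": 0}, {"hand": 0.3, "x": 0, "y": 0, "z": -0.21, "roll": 0}, {"hand": 0.3, "x": 0, "y": 0, "z": -0.27, "roll": 0}, {"hand": 0.3, "x": 0, "y": 0, "z": -0.3, "roll": 0}, {"hand": 0.3, "x": 0, "y": 0, "z": -0.3, "roll": 0}, {"hand": 0.3, "x": 0, "y": 0, "z": -0.3, "roll": 0}, {"hand": 0.3, "x": 0, "y": 0, "z": -0.3, "roll": 0}]'

```text
time: 26.2
tool_pos: [0.3364, -0.2968, 0.1709]
tcp_rot: [-1.021, -2.97, -0.001]
wrist_force: [-0.2, 0.4, 0.2]
width: 0.353
grip_force: 0.0
```

```bash
python3 - <<'E'
from h import *
np.set_printoptions(precision=4,suppress=True)
s,tp,M,a=state();print(s['wrist_force'],s['width'])
w=read_camera('wrist');k=(w.max(2)<62).astype(np.uint8)
t=read_camera('top');sd=read_camera('side');np.save('pics/s12.npy',sd);np.save('pics/t12.npy',t);np.savez('pics/w12.npz',w=w,tp=tp,M=M)
m=k.copy();m[:60]=0;m[270:]=0;m[:,:250]=0;m[:,310:]=0
n,l,st,ce=cv2.connectedComponentsWithStats(m)
for i in range(1,n):
    if st[i,4]>80:
        r=cv2.minAreaRect(np.argwhere(l==i)[:,::-1].astype(np.float32));print(st[i],r[0],r[1],r[2])
        b=cv2.boxPoints(r);P=wonz(b,.082,tp,M);print(P[:,:2],P.mean(0))
k=cv2.inRange(t,(0,0,0),(55,55,55)); k[:,:300]=0;k[:205]=0;k[305:]=0;k[:,400:]=0
n,l,st,ce=cv2.connectedComponentsWithStats(k)
for i in range(1,n):
    if st[i,4]>40: print('top',st[i],ce[i])
# shutter tab in side: expected px for tab at y=.052
print('tab exp open',proj('side',[[*(O-.051*X+.052*Y),.216],[*(O-.051*X+.0067*Y),.216]]).round(1))
print(sd[150:172:2,280:300].max(2))
E
```

```text
[-0.1759  0.361   0.1869] 0.3525685915885651
[271 119  11  63 566] (275.9999694824219, 150.0) (61.99999237060547, 9.999998092651367) 90.0
[[ 0.2794 -0.2579]
 [ 0.2842 -0.2517]
 [ 0.323  -0.2818]
 [ 0.3179 -0.2882]] [ 0.3011 -0.2699  0.082 ]
[272 218  11  52 461] (277.0, 243.5) (51.0, 10.0) 90.0
[[ 0.3435 -0.3073]
 [ 0.3487 -0.3006]
 [ 0.3864 -0.3298]
 [ 0.3809 -0.3368]] [ 0.3648 -0.3186  0.082 ]
top [383 205  17  22 184] [390.8641 213.9674]
top [351 230  20  28 295] [360.5051 243.2339]
top [385 251  15  31 284] [393.7148 265.7535]
top [375 268  25  37 258] [389.6628 288.8876]
tab exp open [[289.6 146.6]
 [310.9 152.5]]
[[104 105 109 113 115 120 116  99  63  35  21  26  22  51  89 121 140 147
  146 145]
 [112 123 130 138 141 141 130 103  64  34  16  18  23  51  88 118 134 141
  139 138]
 [145 146 148 147 148 147 138 114  78  38  26  11  22  53  83 116 131 139
  141 143]
 [174 173 170 168 165 160 149 120  76  36  20  15  32  63  98 126 140 143
  144 144]
 [152 160 165 167 169 172 163 134  88  46  27  24  40  84 115 137 140 143
  143 145]
 [140 141 147 150 161 163 159 132  92  50  27  22  42  81 111 127 134 136
  138 139]
 [113 135 159 182 195 201 193 167 117  63  25  23  47  82 116 133 132 129
  130 125]
 [101 118 134 148 167 181 178 153 107  58  28  26  60 118 161 188 191 188
  177 164]
 [100  97  95  99  98 104 102  91  67  38  21  26  54  98 143 175 191 200
  202 203]
 [ 99  99  94  88  90  89  80  61  38  25  29  24  36  58  85 107 129 150
  170 184]
 [ 98  98  93  90  86  79  61  40  27  22  20  24  29  33  54  76  90  99
  102 108]]
```

```bash
python3 - <<'E'
from h import *
np.set_printoptions(precision=2,suppress=True)
from scipy.optimize import minimize_scalar
def centers(im,rows,c0,c1):
    g=im.max(2).astype(float);o=[]
    for r in rows:
        x=g[r,c0:c1];i=x.argmin();sl=slice(max(0,i-5),i+6);wt=np.clip(90-x[sl],0,None);o.append((np.arange(c0,c1)[sl]*wt).sum()/wt.sum())
    return np.array(o)
for n,c0,c1,rows in (('pics/side0.npy',303,319,range(158,168)),('pics/s12.npy',282,298,range(151,162)),('pics/s6.npy',282,298,range(151,162))):
    im=np.load(n);rows=list(rows);ce=centers(im,rows,c0,c1);print(n,ce)
    qs=[]
    for q in np.arange(-.01,.07,.0005):
        p=proj('side',[[*(O-.051*X+q*Y),z] for z in np.linspace(.17,.22,30)])
        qs.append((np.abs(np.interp(rows,p[::-1,1],p[::-1,0])-ce).mean(),q))
    print(min(qs))
E
```

```text
pics/side0.npy [310.25 310.29 310.29 310.23 310.15 310.02 309.95 310.01 310.19 310.29]
(np.float64(0.12568171252925708), np.float64(0.008000000000000016))
pics/s12.npy [290.66 290.66 290.86 290.87 290.74 290.64 290.73 290.59 290.48 290.66
 290.78]
(np.float64(0.10343805590105148), np.float64(0.04950000000000005))
pics/s6.npy [289.34 288.89 289.5  288.43 289.4  289.18 288.55 288.44 288.47 286.92
 288.55]
(np.float64(0.5114321236910707), np.float64(0.054000000000000055))
```

```bash
python3 - <<'E'
from h import *
np.set_printoptions(precision=2,suppress=True)
for n in ('s6','s7','s8','s9','s12'):
    im=np.load(f'pics/{n}.npy');g=im.max(2).astype(float)
    print(n,g[148:164:4,283:298].astype(int).tolist())
E
```

```text
s6 [[24, 31, 27, 26, 23, 24, 26, 33, 41, 55, 88, 120, 140, 145, 148], [31, 23, 27, 25, 21, 24, 23, 15, 18, 23, 50, 89, 119, 137, 141], [37, 28, 22, 21, 23, 24, 22, 24, 18, 33, 61, 96, 124, 140, 141], [25, 27, 28, 24, 21, 22, 22, 23, 25, 43, 79, 111, 129, 134, 136]]
s7 [[68, 91, 110, 112, 104, 79, 54, 43, 42, 55, 87, 119, 139, 146, 147], [79, 115, 133, 129, 103, 65, 34, 22, 16, 20, 51, 88, 118, 134, 143], [96, 134, 152, 148, 120, 77, 41, 21, 17, 32, 63, 98, 125, 139, 143], [104, 134, 155, 152, 130, 92, 48, 21, 18, 42, 77, 112, 131, 133, 136]]
s8 [[105, 112, 113, 114, 106, 77, 49, 39, 44, 57, 87, 122, 140, 147, 147], [132, 139, 141, 130, 103, 61, 30, 15, 17, 25, 48, 86, 119, 136, 141], [158, 162, 160, 148, 119, 74, 38, 20, 6, 31, 64, 95, 124, 138, 143], [147, 160, 165, 159, 133, 94, 50, 24, 23, 43, 79, 109, 128, 135, 137]]
s9 [[24, 22, 28, 23, 25, 28, 22, 19, 26, 20, 26, 25, 22, 20, 24], [24, 18, 20, 28, 19, 19, 23, 27, 24, 30, 25, 20, 26, 20, 27], [26, 21, 23, 23, 19, 23, 22, 24, 27, 24, 21, 19, 24, 24, 23], [26, 24, 24, 29, 25, 24, 25, 23, 24, 23, 26, 19, 21, 29, 41]]
s12 [[108, 111, 114, 114, 103, 78, 54, 43, 45, 53, 88, 121, 140, 145, 148], [138, 141, 141, 130, 103, 64, 34, 16, 18, 23, 51, 88, 118, 134, 141], [168, 165, 160, 149, 120, 76, 36, 20, 15, 32, 63, 98, 126, 140, 143], [150, 161, 163, 159, 132, 92, 50, 27, 22, 42, 81, 111, 127, 134, 136]]
```

```bash
python3 - <<'E'
from h import *
np.set_printoptions(precision=2,suppress=True)
print(proj('top',[[*(O-.051*X+q*Y),.216] for q in (.0067,.008,.0495,.052)]))
for n,(u,v) in (('top0',(212,187)),('t12',(192,208))):
    g=np.load(f'pics/{n}.npy').max(2); print(n,u-10,v-10)
    for r in g[v-10:v+12,u-12:u+14]: print(' '.join('%3d'%x for x in r))
E
```

```text
[[212.35 186.12]
 [211.8  186.7 ]
 [194.4  205.34]
 [193.35 206.47]]
top0 202 177
174 175 175 173 173 173 172 167 159 149 138 127 124 151 197 227 235 236 236 237 238 237 236 236 234 230
175 174 175 174 174 172 168 160 149 137 126 125 152 197 227 234 236 236 237 237 237 237 236 235 231 211
175 174 174 174 174 169 162 151 138 125 124 151 196 227 234 236 236 237 238 238 237 236 236 233 214 165
175 175 174 172 169 162 151 139 127 122 150 197 226 234 236 236 237 238 238 237 236 235 233 215 167 118
175 176 174 168 159 152 140 127 120 139 187 225 234 236 236 237 238 238 237 236 235 232 215 168 119 101
176 176 172 163 151 140 128 121 136 182 221 233 236 236 237 238 238 237 236 235 231 214 168 118 101 100
176 173 167 156 143 130 119 134 181 221 233 235 233 231 233 237 237 236 235 231 213 165 113  92  97 101
173 166 157 145 132 123 137 181 221 233 235 231 215 190 201 226 232 232 228 209 164 107  77  78  93 113
167 157 145 133 124 139 183 221 233 235 231 211 164 116 128 175 205 207 183 149 105  73  66  76 102 143
159 147 133 124 137 182 222 234 236 231 212 162  99  60  64  97 134 145 122  91  7
[... 2869 characters left out ...]
 242 241 240 239 236 218 163  95  57  51  43  24  16  23  36  45  45  44  43
188 231 239 241 243 243 243 242 241 240 236 220 167 105  69  56  51  39  24  24  35  43  45  44  43  44
137 187 225 238 243 243 242 241 241 238 221 168 107  73  66  66  63  50  36  37  44  45  44  44  43  43
136 137 181 226 240 242 241 241 238 225 170 107  73  68  74  83  87  79  63  58  58  57  52  46  43  44
189 163 163 206 235 240 240 237 223 172 108  73  68  78  94 110 117 104  86  84  87  85  73  52  43  43
219 209 204 216 230 235 234 220 170 108  73  67  80 111 134 138 144 141 119  99  99  98  86  61  46  44
227 225 224 226 228 226 213 171 112  75  67  75 106 154 175 164 180 193 174 130 106 100  94  78  58  47
```

```bash
python3 - <<'E'
from workcell import ticket
print(ticket.finish_job())
E
```

```text
the job is handed in; nothing more can be done
None
```

The job is handed in: the shutter was pushed open to its stop, the screen, socket end and back were each held before the lens in that order, and the phone was let go upright in the empty slot, in about 26 s. The finish call gave no verdict, and the cameras put the shutter at about 49.5 mm rather than 52 mm, which I took as measurement error because it stopped against about 25 N.

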